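Gauge the template and lock it down with keeper plates

ROBOT

A 6-joint arm with a two-finger parallel gripper is mounted at the origin on the work surface. World frame = base frame: x ahead of the robot, y to its left, z up, the work surface at z = 0. Lengths are in mm, angles in rad, forces in N, time in s.
With the tool pointing down it reaches from about 350 to 875 mm from the base axis. Payload 4.2 kg.
Tool frame: the origin (TCP) lies at the very end of the fingers, on their centre line; the grasp point (between the pads) lies 19 mm behind it; z points along the fingers, y is the direction in which the jaws open and shut (so a half turn about z gives the same grasp; the last joint's range is limited). The gripper opens to 85 mm and grips with 20 to 120 N. Pads are 22 mm wide; open, the fingers measure 114 mm over their backs; the gripper's body (76 mm by 85 mm) begins 54 mm behind the grasp point. The pads swing forward as they close: fully open they stand 13 mm farther back than shut.
Start: joints at [-0.926, 0.385, 0.008, 0, -1.194, -0.259], TCP at [235.201, -579.033, 231.312] pointing down, gripper open.
Joint ranges: [-3.14, 3.14], [-1.21, 2.06], [-1.07, 1.41], [-3.16, 2.05], [-2.99, -0.16], [-3.1, 3.1]. Speed limits (rad/s): [2.79, 2.79, 3.14, 3.14, 3.14, 3.14].

INTERFACE

Orientations are given as a unit quaternion [x, y, z, w].
In Python, from bench import read_state, get_image, camera_params, job_done gives the robot as it stands.
- The arm moves only by the tool send_rows, never from a script. Its arguments are lists of equal length, an entry for each row: "translation": the shift along the tool's x, y, z in m, a list of three; "yaw": the turn about the tool's z in degrees; "fingers": the closure in counts, from 0 (fully open) to 255 (shut). A call has 1 to 12 rows; each row is the pose to reach, as a shift and turn from the pose measured when the call began, along the tool's axes at that moment; what a row does not reach only later rows make up. A row lasts 1/10 s, in which the tool goes at most 50 mm and 8.59 degrees, less where a joint would pass 70% of its speed; a pose out of reach is approached as far as the arm can. A call with a gripper value outside its range is refused whole. The fingers move at their own pace and stop on an object; the grip force is fixed at half the most. Time passes only in rows, so rows that repeat a pose let the fingers close. It gives the time, the measured TCP pose, the force and the opening at its end, in the units of the state.
- read_state(): the state, without advancing time (a new reading comes with each control period).
- get_image(name): name is "scene" or "top" or "wrist"; returns the picture (420x560x3 uint8, blue, green, red); there is no depth.
- camera_params(name): a dict with "mtx" (3x3 intrinsics, pixels), "rvec" (rotation vector, rad) and "tvec" (3), from world to camera coordinates, as OpenCV has them; the wrist camera has in their place "tool_from_camera" (4x4, takes a point from camera to tool coordinates, whose origin is the TCP and whose axes are the flange's). Camera axes: x right, y down, z forward; pixel columns grow to the right and rows downward; lengths in mm; the calibration is good to about 2 mm. The wrist camera is an equidistant fisheye: a pixel r from the principal point sees the ray r / f radians off the axis. A picture is of the moment at which its call begins: read the wrist's pose just before it. camera_params takes no time and is no camera call.
- job_done(): hands the job in, once; it reports no verdict.
The state is a dict: "clock": time; "joints": joint angles; "joint_vel": joint speeds; "joint_efforts": joint torques, N m; "position": TCP position; "ee_rot": TCP orientation; "contact_force": force on the tool from outside, world axes, zero at the start; "wrist_torque": the same for the moment, N m; "gripper_width": finger opening in mm.
Only numpy, scipy, OpenCV 4.12 (cv2) and the standard library are available. Lean on these libraries where they do the work, as an engineer would, in place of code of your own. Each camera call takes 0.05 s, during which the arm holds its last target.

TASK

Flip the yellow stop down onto the fence, then lay the rosewood template flat on the jig plate, grip fin towards the fence, snug against the fence and the stop's foot, and only then flip the stop up out of the way again. Then lock the template in place with every blue keeper plate that is on the bench, each on a stud of its own: tilt it so that its oblong eye passes the stud's wide head, and lower it level onto the boss with its tail lying over the template, so that it cannot lift off. The template must still be snug at the end and the stop up; leave the other things on the bench alone.

Things in the scene. Friction and masses are not known exactly. Their poses are not given: they have to be found in the camera images.
- jig: fixed aluminium jig plate, 12 mm thick; origin on the table top, x square to the fence (from the studs to the fence), y along it to the flip stop, z up. Plate x -100..170, y -160..160 mm. Dark fence: front face at x = 100, 18 thick, top 37 mm above the table. Studs at x = -45, y = -85, -10, 65. A red toggle clamp behind the fence is not used.
- corner (a point): fixed point of the jig on the top of the plate, where the front face of the fence meets the face of the flip stop's foot (when down): jig (100, 100, 12) mm, axes as the jig's. The template's far corner (template_corner) belongs here.
- stop_hinge (a point): hinge axis of the flip stop (axis along the jig's y), jig (110, 107, 55) mm.
- stop_knob (a point): centre of the black ball (18 mm diameter) on the yellow flip stop's arm end; pinch it across the jig's y (arm 12 mm wide). From the hinge it lies 65 mm towards the studs (jig -x) and 8 mm up when down; upright it is 65 mm above and 8 mm beyond (+x). The foot, 14 mm wide, then hangs 16 to 42 mm in front of the hinge, ending 3 mm above the plate.
- stop (a joint): angle of the yellow flip stop: 0 = down, lying on the fence with its foot in front of it; about 1.57 = upright, out of the way; limit 1.6 rad. A friction hinge (0.06 N m) that stays where it is left. It turns about the jig's +y.
- template_grip (a point): centre of the pale grip fin (24 mm in x, 12 in y, 34 tall) on the rosewood template, a board 100 (x) x 210 (y) x 12 mm, 0.2 kg. The point is 29 mm above the board's underside and 15 mm from its centre towards +x. Axes: x to the edge that goes against the fence, y to the end that goes against the stop, z up.
- template_corner (a point): corner of the template's underside at the fence edge and the stop end: 35 mm in x, 105 mm in y and -29 mm in z from template_grip.
- stud1 (a point): axis of a fixed stud at the top of its black boss (60 x 34 mm, 12 mm above the jig plate, level with the template's top); axes as the jig's. A neck 8 mm in diameter rises 20 mm from here to the underside of a brass T-head, 56 mm long (x), 12 mm wide (y), 5 mm thick, centred on the neck.
- stud2 (a point): axis of a fixed stud at the top of its black boss (60 x 34 mm, 12 mm above the jig plate, level with the template's top); axes as the jig's. A neck 8 mm in diameter rises 20 mm from here to the underside of a brass T-head, 56 mm long (x), 12 mm wide (y), 5 mm thick, centred on the neck.
- stud3 (a point): axis of a fixed stud at the top of its black boss (60 x 34 mm, 12 mm above the jig plate, level with the template's top); axes as the jig's. A neck 8 mm in diameter rises 20 mm from here to the underside of a brass T-head, 56 mm long (x), 12 mm wide (y), 5 mm thick, centred on the neck.
- K1_grip (a point): keeper plate 1 (blue, 116 x 40 x 5 mm, with a black upright grip fin); may be absent. Centre of the grip fin: 26 mm along the plate's x, 12 mm along y, 27 mm tall; the point is 18.5 mm above the plate's underside, on the tail. Axes: x along the plate from the eye to the tail, z up. The tail ends 22 mm beyond this point.
- K1_eye (a point): centre of the oblong eye of keeper plate 1, in the middle of the plate's thickness, 58 mm from the grip point towards the plate's -x and 16 mm lower. The eye is 48 mm long (x) and 22 mm wide (y), shorter than the studs' heads are long; 12 mm of plate remain beyond its outer end.
- K2_grip (a point): keeper plate 2 (blue, 116 x 40 x 5 mm, with a black upright grip fin); may be absent. Centre of the grip fin: 26 mm along the plate's x, 12 mm along y, 27 mm tall; the point is 18.5 mm above the plate's underside, on the tail. Axes: x along the plate from the eye to the tail, z up. The tail ends 22 mm beyond this point.
- K2_eye (a point): centre of the oblong eye of keeper plate 2, in the middle of the plate's thickness, 58 mm from the grip point towards the plate's -x and 16 mm lower. The eye is 48 mm long (x) and 22 mm wide (y), shorter than the studs' heads are long; 12 mm of plate remain beyond its outer end.
- K3_grip (a point): keeper plate 3 (blue, 116 x 40 x 5 mm, with a black upright grip fin); may be absent. Centre of the grip fin: 26 mm along the plate's x, 12 mm along y, 27 mm tall; the point is 18.5 mm above the plate's underside, on the tail. Axes: x along the plate from the eye to the tail, z up. The tail ends 22 mm beyond this point.
- K3_eye (a point): centre of the oblong eye of keeper plate 3, in the middle of the plate's thickness, 58 mm from the grip point towards the plate's -x and 16 mm lower. The eye is 48 mm long (x) and 22 mm wide (y), shorter than the studs' heads are long; 12 mm of plate remain beyond its outer end.
- straightedge: stainless straightedge 32 x 400 x 4 mm, origin under its centre; not part of the job, leave it alone.
- press_screw: brass press screw, 90 mm tall with a cross handle 78 mm wide, origin under its centre; not part of the job, leave it alone.
- tape: roll of paper tape, 72 mm across, 22 mm tall, origin under its centre; not part of the job, leave it alone.
- pin_dish: white dish, 68 mm across, 26 mm tall, origin under its centre; not part of the job, leave it alone.
Not all that is in view belongs to the job. Leave any red look-alike of the part that bears K2_grip alone.

How it is judged (in metres and radians):
On the way, in this order (a step that is already met when the one before it is completed fails the run):
1. the stop is flipped down onto the fence (value of joint stop below 0.08 rad), for 0.2 s.
2. with the stop down, the template lies snug against fence and stop (x of template_corner in the frame of corner between -0.005 and 0.003 m and y of template_corner in the frame of corner between -0.006 and 0.006 m and z of template_corner in the frame of corner between -0.003 and 0.003 m and angle between the x axis of template_corner and the x axis of corner, either way round below 0.05 rad and angle between template_corner's own z axis and vertical below 0.04 rad and value of joint stop below 0.12 rad), for 0.3 s.
3. the stop is flipped up again, the template staying in place (x of template_corner in the frame of corner between -0.005 and 0.003 m and y of template_corner in the frame of corner between -0.006 and 0.006 m and z of template_corner in the frame of corner between -0.003 and 0.003 m and angle between the x axis of template_corner and the x axis of corner, either way round below 0.05 rad and angle between template_corner's own z axis and vertical below 0.04 rad and value of joint stop above 1.2 rad), for 0.2 s.
At the end, for the whole second after the job is handed in: Stop up (over 1.2 rad); template flat, within 5 mm of the fence, 6 mm of the gauged end, square to 0.05 rad; each keeper present level (0.09 rad) on a boss, under the stud's head, neck in its eye (eye centre within 24 mm along, 11 mm across), tail to the fence; all at rest (all of step 3 and linear speed of template below 0.02 m/s and ((x of K1_eye in the frame of stud1 between -0.024 and 0.024 m and y of K1_eye in the frame of stud1 between -0.011 and 0.011 m and z of K1_eye in the frame of stud1 between -0.002 and 0.0065 m and angle between K1_eye's own z axis and vertical below 0.09 rad and x of K1_grip in the frame of stud1 above 0.03 m and linear speed of K1 below 0.02 m/s) or (x of K1_eye in the frame of stud2 between -0.024 and 0.024 m and y of K1_eye in the frame of stud2 between -0.011 and 0.011 m and z of K1_eye in the frame of stud2 between -0.002 and 0.0065 m and angle between K1_eye's own z axis and vertical below 0.09 rad and x of K1_grip in the frame of stud2 above 0.03 m and linear speed of K1 below 0.02 m/s) or (x of K1_eye in the frame of stud3 between -0.024 and 0.024 m and y of K1_eye in the frame of stud3 between -0.011 and 0.011 m and z of K1_eye in the frame of stud3 between -0.002 and 0.0065 m and angle between K1_eye's own z axis and vertical below 0.09 rad and x of K1_grip in the frame of stud3 above 0.03 m and linear speed of K1 below 0.02 m/s)) and ((x of K2_eye in the frame of stud1 between -0.024 and 0.024 m and y of K2_eye in the frame of stud1 between -0.011 and 0.011 m and z of K2_eye in the frame of stud1 between -0.002 and 0.0065 m and angle between K2_eye's own z axis and vertical below 0.09 rad and x of K2_grip in the frame of stud1 above 0.03 m and linear speed of K2 below 0.02 m/s) or (x of K2_eye in the frame of stud2 between -0.024 and 0.024 m and y of K2_eye in the frame of stud2 between -0.011 and 0.011 m and z of K2_eye in the frame of stud2 between -0.002 and 0.0065 m and angle between K2_eye's own z axis and vertical below 0.09 rad and x of K2_grip in the frame of stud2 above 0.03 m and linear speed of K2 below 0.02 m/s) or (x of K2_eye in the frame of stud3 between -0.024 and 0.024 m and y of K2_eye in the frame of stud3 between -0.011 and 0.011 m and z of K2_eye in the frame of stud3 between -0.002 and 0.0065 m and angle between K2_eye's own z axis and vertical below 0.09 rad and x of K2_grip in the frame of stud3 above 0.03 m and linear speed of K2 below 0.02 m/s)) and ((x of K3_eye in the frame of stud1 between -0.024 and 0.024 m and y of K3_eye in the frame of stud1 between -0.011 and 0.011 m and z of K3_eye in the frame of stud1 between -0.002 and 0.0065 m and angle between K3_eye's own z axis and vertical below 0.09 rad and x of K3_grip in the frame of stud1 above 0.03 m and linear speed of K3 below 0.02 m/s) or (x of K3_eye in the frame of stud2 between -0.024 and 0.024 m and y of K3_eye in the frame of stud2 between -0.011 and 0.011 m and z of K3_eye in the frame of stud2 between -0.002 and 0.0065 m and angle between K3_eye's own z axis and vertical below 0.09 rad and x of K3_grip in the frame of stud2 above 0.03 m and linear speed of K3 below 0.02 m/s) or (x of K3_eye in the frame of stud3 between -0.024 and 0.024 m and y of K3_eye in the frame of stud3 between -0.011 and 0.011 m and z of K3_eye in the frame of stud3 between -0.002 and 0.0065 m and angle between K3_eye's own z axis and vertical below 0.09 rad and x of K3_grip in the frame of stud3 above 0.03 m and linear speed of K3 below 0.02 m/s))); the robot touches nothing.
It fails at once if another thing on the bench is knocked more than 40 mm aside (distance of any of straightedge, press_screw, tape, pin_dish from where it was at the start of the episode above 0.04 m).
Of K1, K2, K3 only 2 to 3 are there at a start; the rules pass over those that are not, and their reading is None.
At some moment in a run one of K1, K2, K3 may be knocked a few centimetres aside while the robot is not near it.
It also fails if it takes over 210 s, if anything falls off the work surface, if the arm or the gripper's body presses on something with over 40 N, if the wrist force passes 120 N, or if a joint passes its speed limit or range.

## Working session

There is one attempt and no reset: what is moved stays moved. The work goes in short steps, Python scripts to look and compute and a tool call to move; the robot and the scene stay as the last step left them, time stands still between calls to the robot, and variables do not carry over. Pictures are saved under pics/ and viewed, and the job is handed in when it is done.

Besides the shell and the picture viewer there is one more tool, called by a JSON object that holds its "fn" and its "kwargs", one argument or row to a line. send_rows: Moves the arm, as the interface text tells. Its arguments: {"type":"object","properties":{"translation":{"type":"array","items":{"type":"array","items":{"type":"number"}}},"yaw":{"type":"array","items":{"type":"number"}},"fingers":{"type":"array","items":{"type":"number"}}},"required":["translation","yaw","fingers"]}

```bash
ls; mkdir -p pics; python3 - <<'E'
from bench import *
import cv2
print(read_state())
for n in ["scene","top","wrist"]:
    im=get_image(n); cv2.imwrite(f"pics/{n}0.png",im); print(n,camera_params(n))
E
```

```text
pics
{'clock': 0.0, 'joints': array([-9.26396502e-01,  3.85527263e-01,  6.62541396e-03, -5.18471061e-04,
       -1.19399886e+00, -2.58598254e-01]), 'joint_vel': array([-0.0004637 , -0.00069619, -0.00093899, -0.00034162,  0.00049434,
        0.00069698]), 'joint_efforts': array([-9.01140593e-04, -3.92291451e+01,  1.88399041e+01,  4.18629661e+00,
       -4.60869516e-03,  2.26988595e-05]), 'position': array([ 234.98759306, -578.50658979,  230.2362176 ]), 'ee_rot': array([-1.91612703e-01,  9.81470023e-01,  1.05188337e-03, -2.42281280e-04]), 'contact_force': array([-0.47397807, -0.03713967,  0.36488835]), 'wrist_torque': array([-0.04009822,  0.02395567, -0.06310886]), 'gripper_width': 85.13961222840659}
scene {'mtx': array([[382.49110557,   0.        , 286.90879444],
       [  0.        , 382.49110557, 208.54248029],
       [  0.        ,   0.        ,   1.        ]]), 'rvec': array([ 2.13238396,  1.06765727, -0.47708123]), 'tvec': array([-367.87237899, -255.79906639, 1473.06080001])}
top {'mtx': array([[526.06777206,   0.        , 284.96495405],
       [  0.        , 526.06777206, 213.52886649],
       [  0.        ,   0.        ,   1.        ]]), 'rvec': array([ 2.11672059, -2.11148615,  0.18995126]), 'tvec': array([  48.64351514,  542.77721396, 1727.47043621])}
wrist {'mtx': array([[325.1922621 ,   0.        , 269.4644919 ],
       [  0.        , 325.1922621 , 210.83109889],
       [  0.        ,   0.        ,   1.        ]]), 'tool_from_camera': array([[-2.65715853e-04, -9.64660455e-01, -2.63495989e-01,
         6.64220159e+01],
       [ 9.99999791e-01, -4.11730380e-04,  4.98923034e-04,
        -5.60644218e-01],
       [-5.89780625e-04, -2.63495801e-01,  9.64660363e-01,
        -1.42723331e+02],
       [ 0.00000000e+00,  0.00000000e+00,  0.00000000e+00,
         1.00000000e+00]])}
```

View pics/scene0.png

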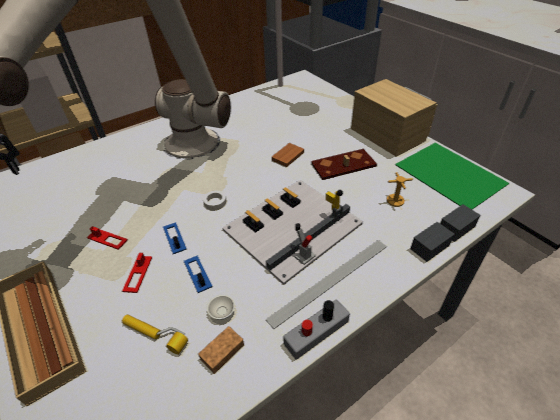

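View pics/top0.png

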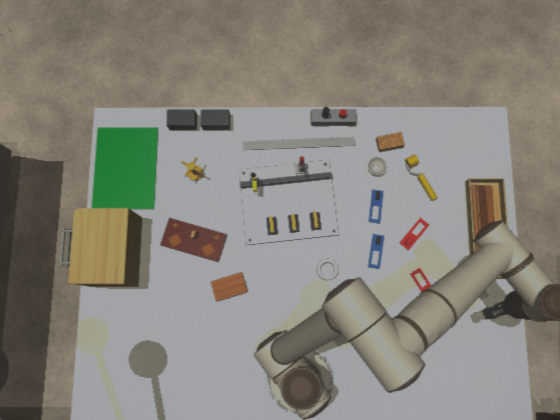

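View pics/wrist0.png

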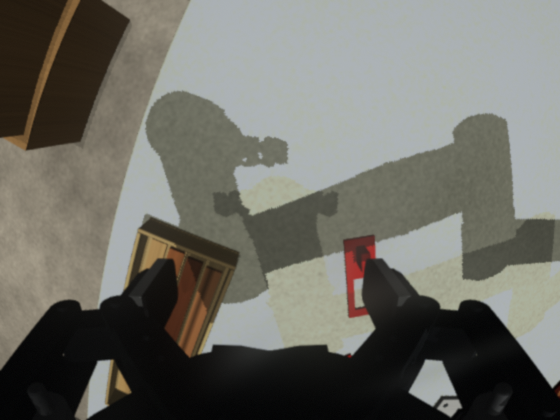

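```bash
cat > h.py <<'E'
import numpy as np, cv2
from scipy.spatial.transform import Rotation as R
from bench import *
def ray(name,px,st=None,p=None):
    p=p or camera_params(name); K=p["mtx"]; px=np.atleast_2d(np.array(px,float))
    x=(px[:,0]-K[0,2])/K[0,0]; y=(px[:,1]-K[1,2])/K[1,1]
    if name!="wrist":
        d=np.c_[x,y,np.ones(len(x))]; Rm=cv2.Rodrigues(np.array(p["rvec"]))[0]
        o=-Rm.T@np.array(p["tvec"]); d=d@Rm
    else:
        th=np.hypot(x,y); s=np.where(th>1e-9,np.sin(th)/np.maximum(th,1e-9),1)
        d=np.c_[x*s,y*s,np.cos(th)]; T=p["tool_from_camera"]; Rt=R.from_quat(st["ee_rot"]).as_matrix()
        d=d@T[:3,:3].T@Rt.T; o=Rt@T[:3,3]+st["position"]
    return o,d/np.linalg.norm(d,axis=1)[:,None]
def onz(name,px,z,st=None):
    o,d=ray(name,px,st); return o+d*((z-o[2])/d[:,2])[:,None]
def proj(name,P,st=None):
    p=camera_params(name); K=p["mtx"]; P=np.atleast_2d(np.array(P,float))
    if name!="wrist":
        Rm=cv2.Rodrigues(np.array(p["rvec"]))[0]; c=P@Rm.T+p["tvec"]; return c[:,:2]/c[:,2:]*K[0,0]+K[:2,2]
    T=p["tool_from_camera"]; Rt=R.from_quat(st["ee_rot"]).as_matrix()
    t=(P-st["position"])@Rt; c=(t-T[:3,3])@T[:3,:3]
    r=np.hypot(c[:,0],c[:,1]); th=np.arctan2(r,c[:,2]); return (c[:,:2]/r[:,None])*th[:,None]*K[0,0]+K[:2,2]
def snap(name,fn):
    st=read_state(); im=get_image(name); cv2.imwrite("pics/"+fn,im); np.save("pics/"+fn[:-4]+".npy",st,allow_pickle=True); return st,im
def load(fn):
    return np.load("pics/"+fn[:-4]+".npy",allow_pickle=True).item(),cv2.imread("pics/"+fn)
def totool(st,dw): return R.from_quat(st["ee_rot"]).as_matrix().T@np.array(dw,float)
E
python3 - <<'E'
from h import *
im=cv2.imread("pics/top0.png")
cv2.imwrite("pics/topc.png",cv2.resize(im[130:310,150:410],None,fx=3,fy=3,interpolation=cv2.INTER_CUBIC))
for n,px in dict(jigTL=(239,169),jigTR=(331,160),jigBR=(338,236),jigBL=(247,244),tmpl=(194,240),knob=(253,176),k1=(376,206),k2=(376,251)).items():
    print(n,onz("top",px,12)[0].round())
print(R.from_quat(read_state()["ee_rot"]).as_matrix().round(3))
E
```

```text
jigTL [710. 213.  12.]
jigTR [ 743. -111.   12.]
jigBR [ 472. -132.   12.]
jigBL [444. 180.  12.]
tmpl [458. 363.  12.]
knob [685. 163.  12.]
k1 [ 578. -265.   12.]
k2 [ 421. -260.   12.]
[[-0.927 -0.376 -0.001]
 [-0.376  0.927  0.001]
 [ 0.     0.002 -1.   ]]
```

View pics/topc.png

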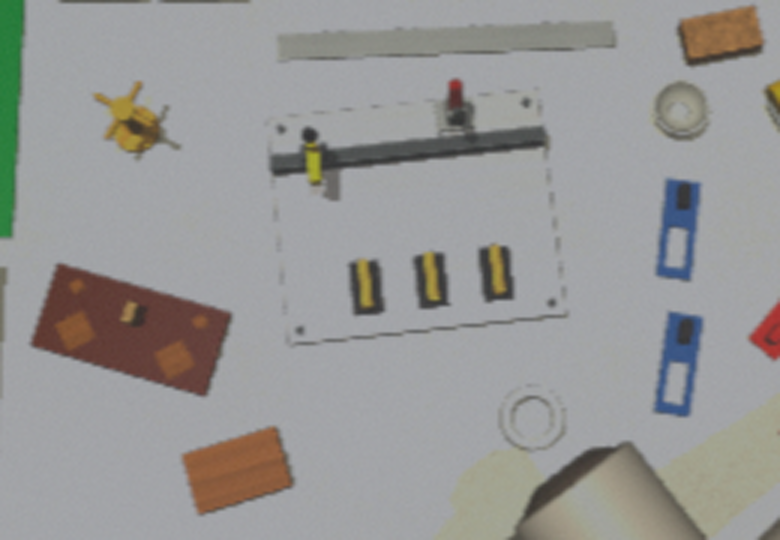

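{"fn": "send_rows", "kwargs": {
  "translation": [
    [-0.468,0.501,-0.07],
    [-0.468,0.501,-0.07],
    [-0.468,0.501,-0.07],
    [-0.468,0.501,-0.07],
    [-0.468,0.501,-0.07],
    [-0.468,0.501,-0.07],
    [-0.468,0.501,-0.07],
    [-0.468,0.501,-0.07],
    [-0.468,0.501,-0.07],
    [-0.468,0.501,-0.07],
    [-0.468,0.501,-0.07],
    [-0.468,0.501,-0.07]
  ],
  "yaw": [2,4,6,8,10,12,14,16,16,16,16,16],
  "fingers": [0,0,0,0,0,0,0,0,0,0,0,0]
}}

```text
clock: 1.35
position: [448.5, -19.5, 292.5]
ee_rot: [-0.053, 0.999, 0.001, -0.0]
contact_force: [1.2, -0.9, -0.0]
gripper_width: 85.3
```

{"fn": "send_rows", "kwargs": {
  "translation": [
    [-0.034,0.127,-0.01],
    [-0.034,0.127,-0.01],
    [-0.034,0.127,-0.01],
    [-0.034,0.127,-0.01],
    [-0.034,0.127,-0.01],
    [-0.034,0.127,-0.01]
  ],
  "yaw": [0,0,0,0,0,0],
  "fingers": [0,0,0,0,0,0]
}}

```text
clock: 1.95
position: [468.4, 109.7, 302.5]
ee_rot: [-0.053, 0.999, 0.001, -0.0]
contact_force: [-0.6, -0.3, -0.2]
gripper_width: 85.4
```

```bash
python3 - <<'E'
from h import *
st,im=snap("wrist","w1.png"); snap("top","t1.png")
print(st["position"],np.abs(st["joint_vel"]).max())
E
```

```text
[468.35876785 109.73203963 302.51035484] 0.013034307744547089
```

View pics/w1.png

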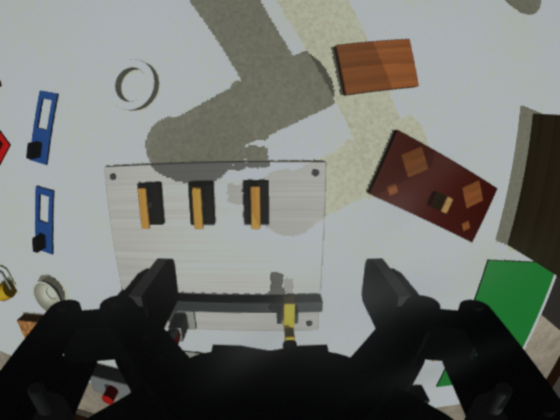

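```bash
python3 - <<'E'
from h import *
st,im=load("w1.png")
hsv=cv2.cvtColor(im,cv2.COLOR_BGR2HSV)
m=cv2.inRange(hsv,(10,110,90),(25,255,255)); m[250:]=0; m[:,280:]=0
n,l,s,c=cv2.connectedComponentsWithStats(m)
heads=[]
for i in range(1,n):
    if s[i,4]>100:
        cc=cv2.minAreaRect(np.argwhere(l==i)[:,::-1].astype(np.float32)); P=onz("wrist",c[i],49,st)[0]; heads.append(P); print(s[i],c[i].round(1),cc, P.round(1))
heads=np.array(heads); heads=heads[np.argsort(heads[:,1])]
print(np.diff(heads,axis=0), np.linalg.norm(np.diff(heads,axis=0),axis=1))
g=cv2.cvtColor(im,cv2.COLOR_BGR2GRAY)
cv2.imwrite("pics/w1c.png",cv2.resize(im[150:345,95:345],None,fx=3,fy=3,interpolation=cv2.INTER_CUBIC))
cv2.imwrite("pics/w1t.png",cv2.resize(im[120:250,360:510],None,fx=4,fy=4,interpolation=cv2.INTER_CUBIC))
E
```

```text
[250 186  11  42 382] [255.2 206.9] ((255.15902709960938, 206.58877563476562), (41.04246520996094, 9.339191436767578), 88.21009063720703) [506.6  95.8  49. ]
[138 188  12  40 311] [143.4 207.3] ((143.468505859375, 207.45068359375), (39.83256149291992, 7.851358890533447), 83.9909896850586) [522.5 -52.4  49. ]
[192 188  11  41 372] [197.  207.7] ((196.96499633789062, 207.93968200683594), (40.4211311340332, 9.294364929199219), 86.42366790771484) [515.4  21.5  49. ]
[[-7.18432998 73.90912475  0.        ]
 [-8.78375681 74.25240267  0.        ]] [74.25747989 74.770139  ]
```

View pics/w1c.png

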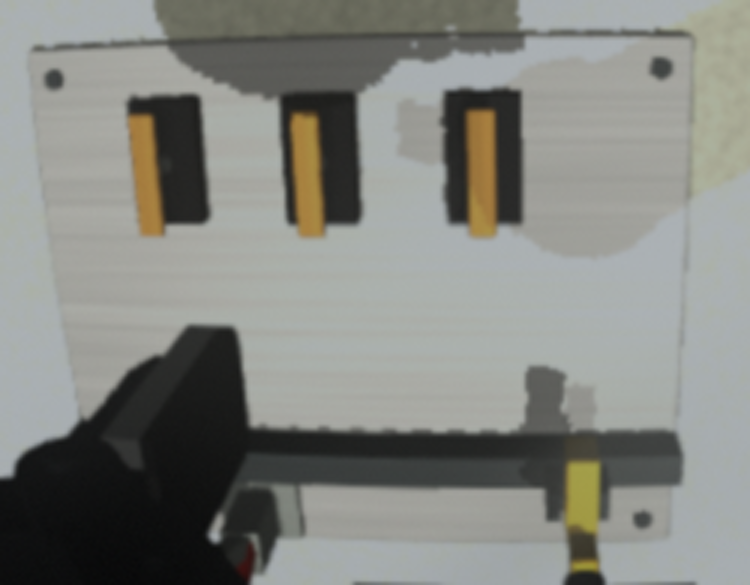

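View pics/w1t.png

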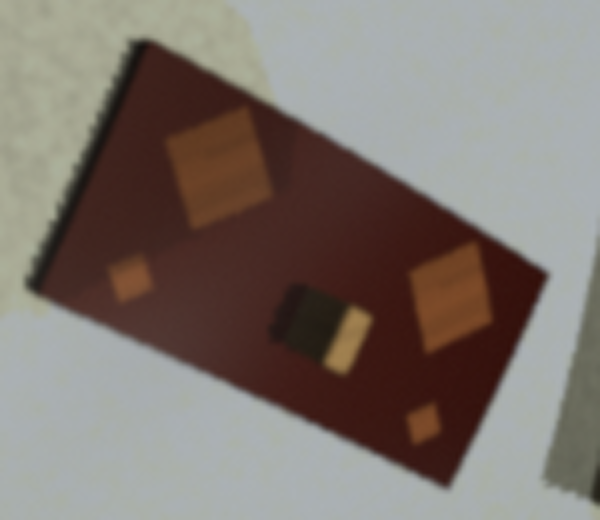

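```bash
python3 - <<'E'
from h import *
st,im=load("w1.png")
ul,ur=onz("wrist",[(105.2,166),(325.7,161.4)],12,st); print(ul,ur,np.linalg.norm(ul-ur),np.degrees(np.arctan2(-(ur-ul)[0],(ur-ul)[1])))
br=onz("wrist",[(95+668/3,150+543/3)],12,st)[0]; print("br",br,np.linalg.norm(br-ur),np.degrees(np.arctan2((br-ur)[1],(br-ur)[0])))
h=onz("wrist",[(95+54/3,150+79/3),(95+661/3,150+68/3),(95+642/3,150+519/3)],12,st); print("holes",h)
for phi in (5.8,6.12):
    f=np.radians(phi);Rm=np.array([[np.cos(f),-np.sin(f)],[np.sin(f),np.cos(f)]])
    for nm,P,q in [("heads",(514.83,21.63),(-45,-10)),("ul",ul[:2],(-100,-160)),("ur",ur[:2],(-100,160)),("br",br[:2],(170,160))]:
        print(phi,nm,np.array(P)-Rm@q)
T=onz("wrist",[(395.5,130),(497,188.5),(472,242),(367.5,192.2)],12,st); print(T.round(1))
for i in range(4):
    d=T[(i+1)%4]-T[i]; print(np.linalg.norm(d),np.degrees(np.arctan2(d[1],d[0])))
print("c",T.mean(0))
# fin top z=46: pale end face + dark top
print("fin top px quad", onz("wrist",[(360+300/4,120+284/4),(360+350/4,120+305/4)],46,st))
st2,t=load("t1.png"); cv2.imwrite("pics/t1c.png",cv2.resize(t[150:270,150:410],None,fx=3,fy=3,interpolation=cv2.INTER_CUBIC))
E
```

```text
[ 477.54764217 -130.38659007   12.        ] [443.04888577 183.51912415  12.        ] 315.7957593282026 6.271730843381703
br [713.68188621 215.13562366  12.        ] 272.473528936254 6.663332964226907
holes [[ 491.96451206 -116.87574822   12.        ]
 [ 460.02123651  171.43157827   12.        ]
 [ 698.50516636  198.14769208   12.        ]]
5.8 heads [558.58906893  36.12634046]
5.8 ul [560.86670551  38.89995306]
5.8 ur [558.7059642   34.44384045]
5.8 br [560.72117326  38.77513973]
6.12 heads [558.50742403  36.37050985]
6.12 ul [559.91993653  39.36265182]
6.12 ur [559.53674949  35.09211311]
6.12 br [561.70853653  37.92360097]
[[385.8 277.   12. ]
 [443.2 480.4  12. ]
 [537.6 453.4  12. ]
 [478.3 249.4  12. ]]
211.33058069801385 74.2355318769498
98.17853450406889 -15.920385193808752
212.48162630637324 -106.20115547382011
96.56905396993086 163.39771655733153
c [461.23274013 365.04731395  12.        ]
fin top px quad [[458.58357249 337.46328806  46.        ]
 [463.29226981 360.09186585  46.        ]]
```

View pics/t1c.png

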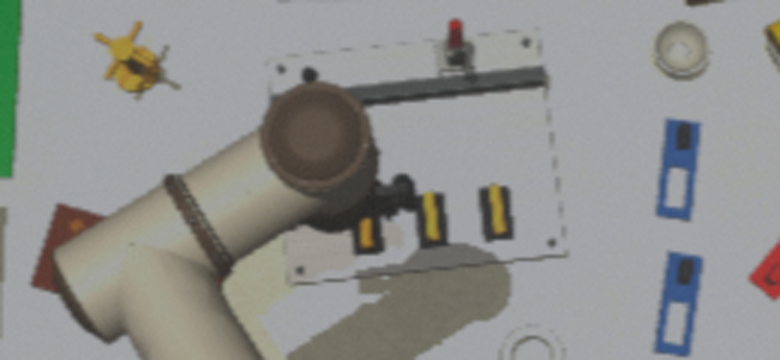

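```bash
python3 - <<'E'
from h import *
st,im=load("w1.png")
print("fin",onz("wrist",[(447,205)],46,st))
print("knob top cam",onz("top",[(150+310/3,150+74/3)],120,st), "exp 665.4 155.9; px", proj("top",[[665.4,155.9,120]]))
print(proj("wrist",[[665.4,155.9,120]],st))
snap("scene","s1.png"); im=cv2.imread("pics/s1.png")
print(proj("scene",[[665.4,155.9,120]]))
cv2.imwrite("pics/s1c.png",cv2.resize(im[150:300,200:400],None,fx=4,fy=4,interpolation=cv2.INTER_CUBIC))
E
```

```text
fin [[475.76178215 362.41776998  46.        ]]
knob top cam [[660.25053741 154.06682672 120.        ]] exp 665.4 155.9; px [[252.80315783 173.15992887]]
[[289.4390491  347.74894914]]
[[340.99507753 193.23986096]]
```

View pics/s1c.png

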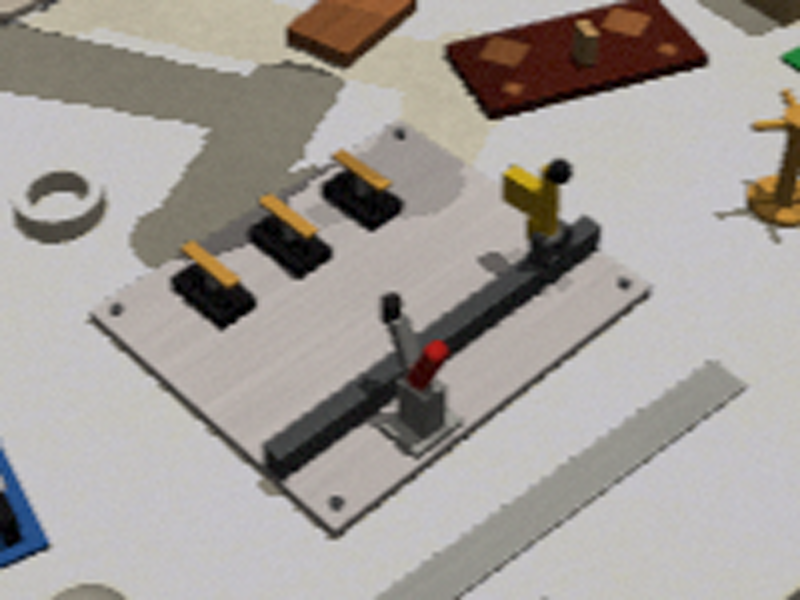

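{"fn": "send_rows", "kwargs": {
  "translation": [
    [-0.04,0.005,0],
    [-0.08,0.01,0.02],
    [-0.12,0.015,0.04],
    [-0.16,0.02,0.06],
    [-0.2,0.025,0.08],
    [-0.2,0.025,0.1],
    [-0.2,0.025,0.1],
    [-0.2,0.025,0.1]
  ],
  "yaw": [0,0,0,0,0,0,0,0],
  "fingers": [0,0,0,0,0,0,0,0]
}}

```text
clock: 2.9
position: [664.8, 154.4, 203.2]
ee_rot: [-0.052, 0.999, 0.0, -0.0]
contact_force: [-0.6, 0.5, 0.1]
gripper_width: 85.5
```

```bash
python3 - <<'E'
from h import *
st,im=snap("wrist","w2.png"); snap("top","t2.png");snap("scene","s2.png")
print(st["position"],np.abs(st["joint_vel"]).max(),st["gripper_width"])
cv2.imwrite("pics/x2.png",np.hstack([cv2.resize(load("s2.png")[1][130:280,250:400],(400,400)),cv2.resize(load("t2.png")[1][140:290,190:340],(400,400))]))
E
```

```text
[664.78653766 154.44906889 203.16078221] 0.04306422866874364 85.47897862027509
```

View pics/w2.png

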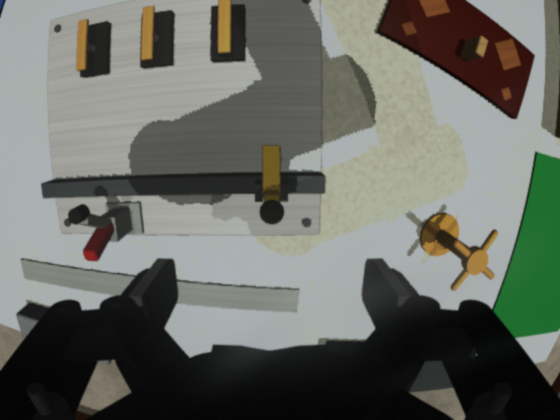

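View pics/x2.png

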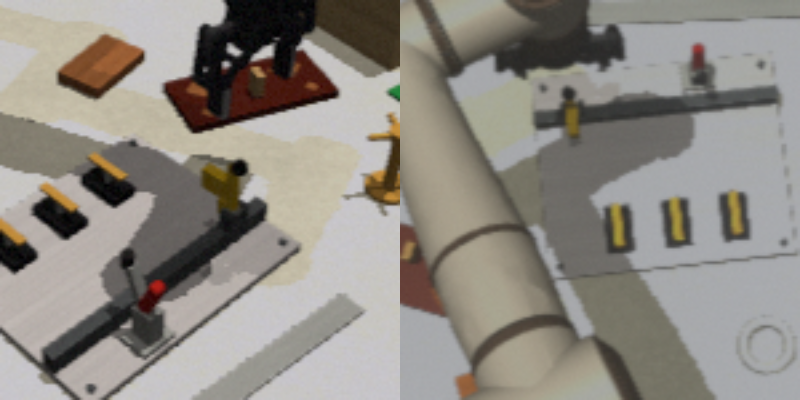

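```bash
python3 - <<'E'
from h import *
st,im=load("w2.png")
P=onz("wrist",[(271.5,211)],119,st)[0]; print(P, totool(st,P-st["position"]))
f=np.radians(6.1);Rm=np.array([[np.cos(f),-np.sin(f)],[np.sin(f),np.cos(f)]])
print(Rm.T@(P[:2]-[559.5,37]))
# three-view check from w2: heads
hsv=cv2.cvtColor(im,cv2.COLOR_BGR2HSV)
m=cv2.inRange(hsv,(10,110,70),(25,255,255)); m[90:]=0; m[:,:70]=0;m[:,250:]=0
n,l,s,c=cv2.connectedComponentsWithStats(m)
for i in range(1,n):
    if s[i,4]>60: print(s[i],onz("wrist",c[i],49,st)[0].round(1))
# ball: scene+top triangulation
pS=camera_params("scene");pT=camera_params("top")
o1,d1=ray("scene",(200+559/4,150+172/4)); o2,d2=ray("top",(190+568.5*150/400-150,140+92*150/400))
A=np.c_[d1[0],-d2[0]]; t=np.linalg.lstsq(A,o2-o1,rcond=None)[0]; print(o1+t[0]*d1[0],o2+t[1]*d2[0])
E
```

```text
[660.43896691 155.17752782 119.        ] [ 4.21264961  1.09847137 84.16362771]
[112.92547009 106.78221448]
[217   0  14  53 712] [510.6  96.2  49. ]
[141   6  13  55 623] [518.   22.3  49. ]
[ 77  20  11  51 476] [525.6 -51.5  49. ]
[661.44208009 154.98485983 118.61076104] [661.2224402  154.67101591 118.52663818]
```

{"fn": "send_rows", "kwargs": {
  "translation": [
    [0.004,0.0005,0.03],
    [0.004,0.0005,0.065],
    [0.004,0.0005,0.09],
    [0.004,0.0005,0.097],
    [0.004,0.0005,0.097],
    [0.004,0.0005,0.097],
    [0.004,0.0005,0.097],
    [0.004,0.0005,0.097],
    [0.004,0.0005,0.097],
    [0.004,0.0005,0.097],
    [0.004,0.0005,0.097],
    [0.004,0.0005,0.097]
  ],
  "yaw": [0,0,0,0,0,0,0,0,0,0,0,0],
  "fingers": [0,0,0,0,60,120,180,255,255,255,255,255]
}}

```text
clock: 4.25
position: [662.1, 155.7, 110.0]
ee_rot: [-0.053, 0.999, 0.001, 0.003]
contact_force: [-0.4, -0.2, 5.1]
gripper_width: 14.0
```

```bash
python3 - <<'E'
from h import *
st,im=snap("wrist","w3.png"); snap("top","t3.png");snap("scene","s3.png")
print(st["position"],st["contact_force"],st["gripper_width"])
cv2.imwrite("pics/x3.png",np.hstack([cv2.resize(load("s3.png")[1][150:240,290:380],(400,400)),cv2.resize(im[100:310,170:380],(400,400))]))
E
```

```text
[662.0871741  155.66389452 109.98560091] [-0.39584872 -0.20843865  5.1260055 ] 14.006977550889042
```

View pics/x3.png

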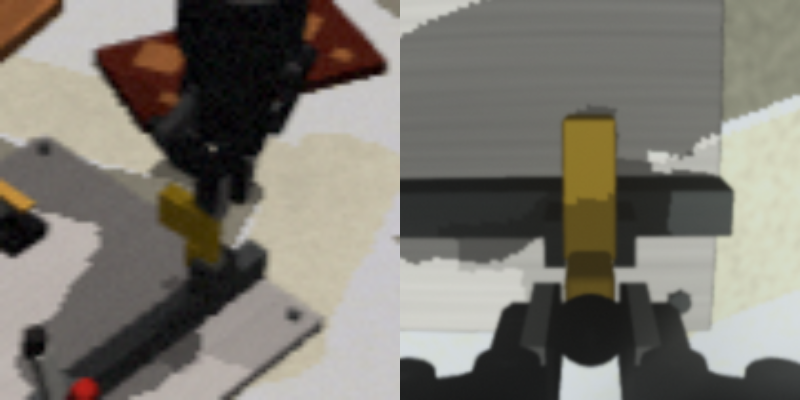

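{"fn": "send_rows", "kwargs": {
  "translation": [
    [0,0,0],
    [0,0,0],
    [0,0,0]
  ],
  "yaw": [0,0,0],
  "fingers": [255,255,255]
}}

```text
clock: 4.7
position: [662.1, 155.7, 110.0]
ee_rot: [-0.053, 0.999, 0.001, 0.003]
contact_force: [-0.8, -1.2, 3.1]
gripper_width: 14.1
```

{"fn": "send_rows", "kwargs": {
  "translation": [
    [0.007,0,-0.0005],
    [0.015,0,-0.001],
    [0.023,0,0.0015],
    [0.031,0,0.004],
    [0.038,0,0.0085],
    [0.0455,0,0.0135],
    [0.0455,0,0.0135]
  ],
  "yaw": [0,0,0,0,0,0,0],
  "fingers": [255,255,255,255,255,255,255]
}}

```text
clock: 5.4
position: [616.4, 150.6, 101.7]
ee_rot: [-0.055, 0.999, 0.001, 0.004]
contact_force: [-7.5, -1.4, 20.7]
gripper_width: 10.0
```

```bash
python3 - <<'E'
from h import *
st,im=snap("wrist","w4.png"); snap("top","t4.png");snap("scene","s4.png")
print(st["position"],st["contact_force"],st["gripper_width"])
cv2.imwrite("pics/x4.png",np.hstack([cv2.resize(load("s4.png")[1][150:240,290:380],(400,400)),cv2.resize(im[100:310,170:380],(400,400))]))
E
```

```text
[616.43779681 150.56903256 101.69558031] [-7.49676907 -1.36687761 20.74806513] 10.02999416626002
```

View pics/x4.png

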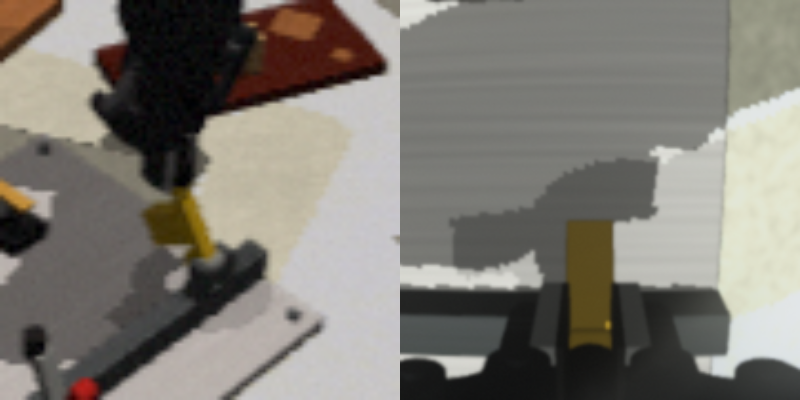

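{"fn": "send_rows", "kwargs": {
  "translation": [
    [0,0,-0.003],
    [0,0,-0.003],
    [0,0,-0.003],
    [0,0,0.005],
    [0,0,0.012],
    [0,0,0.012],
    [0,0,0.012],
    [0,0,0.012],
    [0,0,0.012],
    [0,0,0.012],
    [0,0,0.012],
    [0,0,0.012]
  ],
  "yaw": [0,0,0,0,0,0,0,0,0,0,0,0],
  "fingers": [120,120,120,120,120,120,255,255,255,255,255,255]
}}

```text
clock: 6.75
position: [616.5, 150.6, 89.7]
ee_rot: [-0.054, 0.999, 0.001, 0.004]
contact_force: [-0.6, 0.6, -1.3]
gripper_width: 12.3
```

```bash
python3 - <<'E'
from h import *
st,im=snap("wrist","w5.png"); snap("top","t5.png");snap("scene","s5.png")
print(st["position"],st["contact_force"],st["gripper_width"])
cv2.imwrite("pics/x5.png",np.hstack([cv2.resize(load("s5.png")[1][150:240,290:380],(400,400)),cv2.resize(im[100:310,170:380],(400,400))]))
E
```

```text
[616.47625238 150.56758653  89.71340132] [-0.61392356  0.61791537 -1.25468351] 12.34883824833597
```

View pics/x5.png

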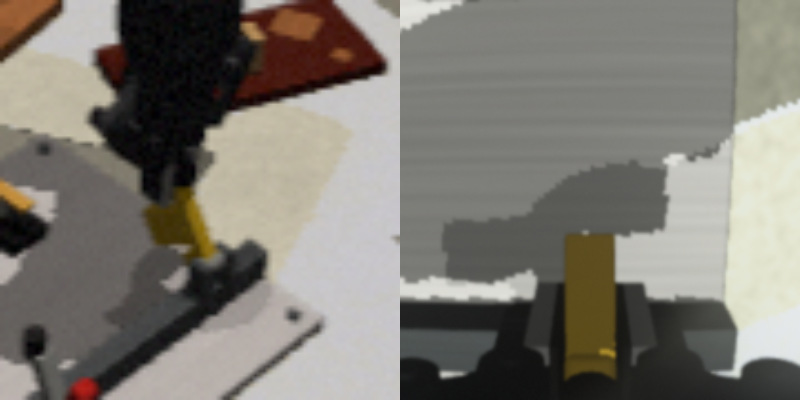

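```bash
cat >> h.py <<'E'
F=np.radians(6.1);J0=np.array([559.5,37,0.]);RJ=np.array([[np.cos(F),-np.sin(F),0],[np.sin(F),np.cos(F),0],[0,0,1]])
def jw(q): return J0+RJ@np.array(q,float)
def wj(P): return RJ.T@(np.array(P,float)-J0)
E
python3 - <<'E'
from h import *
st,im=load("w5.png")
print("tcp jig",wj(st["position"]))
for a in (100,110,120,130,140):
    p=np.radians(a); q=[110+65.5*np.cos(p),107,55+65.5*np.sin(p)]; P=jw(q)
    print(a,np.round(q),"scene crop",((proj("scene",P)[0]-[290,150])/.225).round(),"wrist crop",((proj("wrist",P,st)[0]-[170,100])/.525).round())
print("hinge",((proj("scene",jw([110,107,55]))[0]-[290,150])/.225).round())
E
python3 - <<'E'
import cv2
im=cv2.imread("pics/w5.png"); cv2.imwrite("pics/w5c.png",cv2.resize(im[200:400,150:390],None,fx=3,fy=3))
E
```

```text
tcp jig [ 68.72180377 106.87003196  89.71340132]
100 [ 99. 107. 120.] scene crop [204. 178.] wrist crop [192. 483.]
110 [ 88. 107. 117.] scene crop [190. 173.] wrist crop [192. 439.]
120 [ 77. 107. 112.] scene crop [178. 171.] wrist crop [192. 390.]
130 [ 68. 107. 105.] scene crop [167. 172.] wrist crop [192. 341.]
140 [ 60. 107.  97.] scene crop [157. 176.] wrist crop [192. 295.]
hinge [209. 261.]
```

View pics/w5c.png

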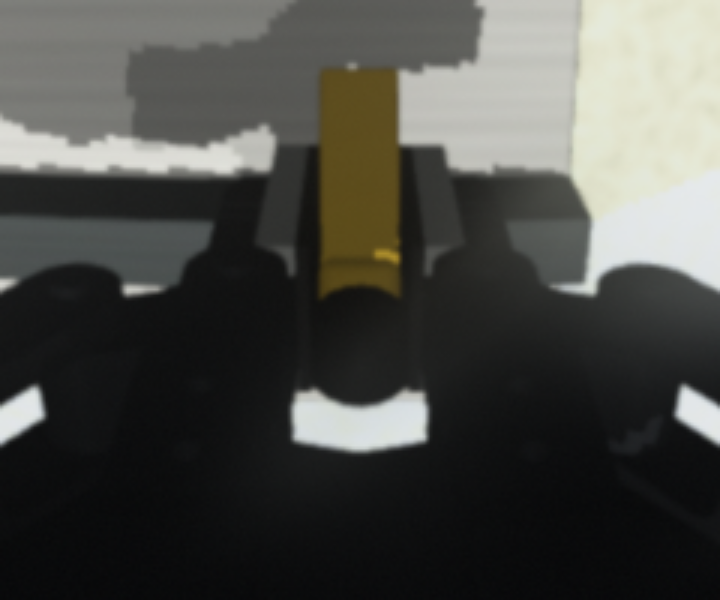

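{"fn": "send_rows", "kwargs": {
  "translation": [
    [0,0,0],
    [0,0,0],
    [0,0,0],
    [-0.006,0,-0.007],
    [-0.012,0,-0.007],
    [-0.012,0,-0.007],
    [-0.012,0,-0.007],
    [-0.012,0,-0.007],
    [-0.012,0,-0.007],
    [-0.012,0,-0.007],
    [-0.012,0,-0.007],
    [-0.012,0,-0.007]
  ],
  "yaw": [0,0,0,0,0,0,0,0,0,0,0,0],
  "fingers": [120,120,120,120,120,120,120,255,255,255,255,255]
}}

```text
clock: 8.1
position: [628.1, 151.9, 96.8]
ee_rot: [-0.054, 0.999, 0.001, 0.004]
contact_force: [-1.2, -0.5, 1.3]
gripper_width: 14.7
```

```bash
python3 - <<'E'
from h import *
st,im=snap("wrist","w6.png")
print(wj(st["position"]),st["contact_force"],st["gripper_width"])
cv2.imwrite("pics/x6.png",cv2.resize(im[200:400,150:390],None,fx=3,fy=3))
E
```

```text
[ 80.41655647 106.91224388  96.82253388] [-1.21921683 -0.50052635  1.33451675] 14.703586010632097
```

View pics/x6.png

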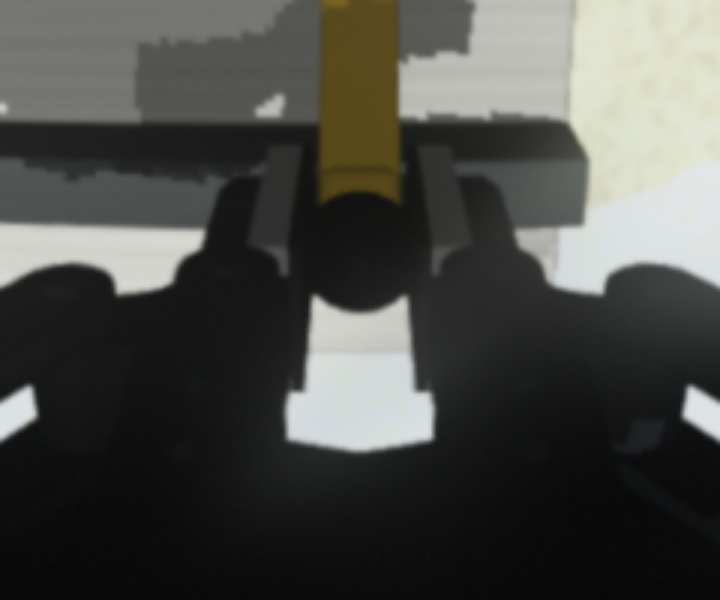

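```bash
python3 - <<'E'
from h import *
st,im=load("w6.png")
for a in range(96,134,4):
    p=np.radians(a); q=[110+65.5*np.cos(p),107,55+65.5*np.sin(p)]; print(a,np.round(q),proj("wrist",jw(q),st).round())
for z in (0,10,19,30): print(z,proj("wrist",st["position"]+[0,0,z],st).round())
E
```

```text
96 [103. 107. 120.] [[271. 333.]]
100 [ 99. 107. 120.] [[271. 324.]]
104 [ 94. 107. 119.] [[271. 314.]]
108 [ 90. 107. 117.] [[271. 305.]]
112 [ 85. 107. 116.] [[271. 294.]]
116 [ 81. 107. 114.] [[271. 284.]]
120 [ 77. 107. 112.] [[271. 274.]]
124 [ 73. 107. 109.] [[271. 263.]]
128 [ 70. 107. 107.] [[271. 253.]]
132 [ 66. 107. 104.] [[271. 243.]]
0 [[270. 266.]]
10 [[270. 275.]]
19 [[271. 284.]]
30 [[271. 297.]]
```

{"fn": "send_rows", "kwargs": {
  "translation": [
    [0.005,0,0.003],
    [0.01,0,0.006],
    [0.0145,0,0.0095],
    [0.0185,0,0.0135],
    [0.0225,0,0.018],
    [0.0255,0,0.0225],
    [0.0285,0,0.0275],
    [0.031,0,0.0325],
    [0.035,0,0.043],
    [0.0363,0,0.051],
    [0.0363,0,0.052],
    [0.0363,0,0.052]
  ],
  "yaw": [0,0,0,0,0,0,0,0,0,0,0,0],
  "fingers": [255,255,255,255,255,255,255,255,255,255,255,255]
}}

```text
clock: 9.35
position: [590.7, 147.7, 43.7]
ee_rot: [-0.054, 0.999, 0.0, 0.002]
contact_force: [-3.8, 0.9, 2.4]
gripper_width: 14.3
```

```bash
python3 - <<'E'
from h import *
st,im=snap("wrist","w7.png"); s,sc=snap("scene","s7.png")
print(wj(st["position"]),st["contact_force"],st["gripper_width"])
for a in range(140,176,4):
    p=np.radians(a); q=[110+65.5*np.cos(p),107,55+65.5*np.sin(p)]; print(a,np.round(q),proj("wrist",jw(q),st).round())
cv2.imwrite("pics/x7.png",np.hstack([cv2.resize(im[200:400,150:390],(480,400)),cv2.resize(sc[150:240,270:360],(320,400))]))
E
```

```text
[ 42.80262963 106.73800038  43.67790614] [-3.81218512  0.92412157  2.44238464] 14.291715900831303
140 [ 60. 107.  97.] [[271. 369.]]
144 [ 57. 107.  93.] [[271. 357.]]
148 [ 54. 107.  90.] [[271. 345.]]
152 [ 52. 107.  86.] [[271. 334.]]
156 [ 50. 107.  82.] [[271. 324.]]
160 [ 48. 107.  77.] [[271. 314.]]
164 [ 47. 107.  73.] [[271. 305.]]
168 [ 46. 107.  69.] [[271. 298.]]
172 [ 45. 107.  64.] [[271. 291.]]
```

View pics/x7.png

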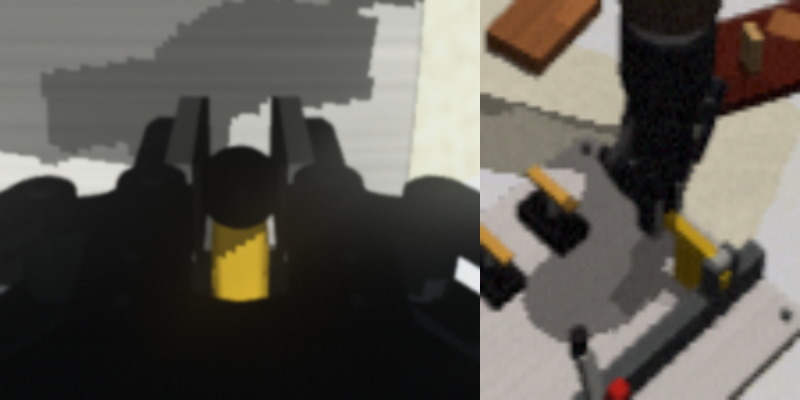

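{"fn": "send_rows", "kwargs": {
  "translation": [
    [-0.001,0,0.003],
    [-0.002,0,0.005],
    [-0.002,0,0.006],
    [-0.002,0,0.006]
  ],
  "yaw": [0,0,0,0],
  "fingers": [255,255,255,255]
}}

```text
clock: 9.85
position: [591.2, 147.7, 39.8]
ee_rot: [-0.055, 0.998, -0.0, 0.0]
contact_force: [-10.0, -0.1, 14.7]
gripper_width: 14.3
```

{"fn": "send_rows", "kwargs": {
  "translation": [
    [0,0,0],
    [0,0,0],
    [0,0,0],
    [0,0,0],
    [0,0,-0.03],
    [0,0,-0.08],
    [0,0,-0.13],
    [0.04,0,-0.18],
    [0.09,0,-0.23],
    [0.12,0,-0.26],
    [0.12,0,-0.26]
  ],
  "yaw": [0,0,0,0,0,0,0,0,0,0,0],
  "fingers": [60,60,60,60,0,0,0,0,0,0,0]
}}

```text
clock: 10.95
position: [470.6, 134.4, 303.0]
ee_rot: [-0.055, 0.998, 0.001, 0.003]
contact_force: [1.2, -0.6, 0.9]
gripper_width: 85.4
```

```bash
python3 - <<'E'
from h import *
st,im=snap("wrist","w8.png"); s,sc=snap("scene","s8.png")
print(st["position"],wj(st["position"]),st["contact_force"],st["gripper_width"])
for a in (163,168,173): 
    p=np.radians(a); q=[110+65.5*np.cos(p),107,55+65.5*np.sin(p)]; print(a,proj("wrist",jw(q),st).round(1),proj("scene",jw(q),st).round(1))
cv2.imwrite("pics/x8.png",np.hstack([im[:400],cv2.resize(sc[140:240,270:370],(400,400))])[:,::1])
E
```

```text
[470.61173933 134.36986423 303.0311521 ] [-78.03805218 106.26417909 303.0311521 ] [ 1.20584549 -0.63428049  0.90732792] 85.40197978664868
163 [[269.7 277.9]] [[321.8 193.4]]
168 [[269.7 275. ]] [[321.4 194.6]]
173 [[269.6 272.4]] [[321.1 195.8]]
```

View pics/x8.png

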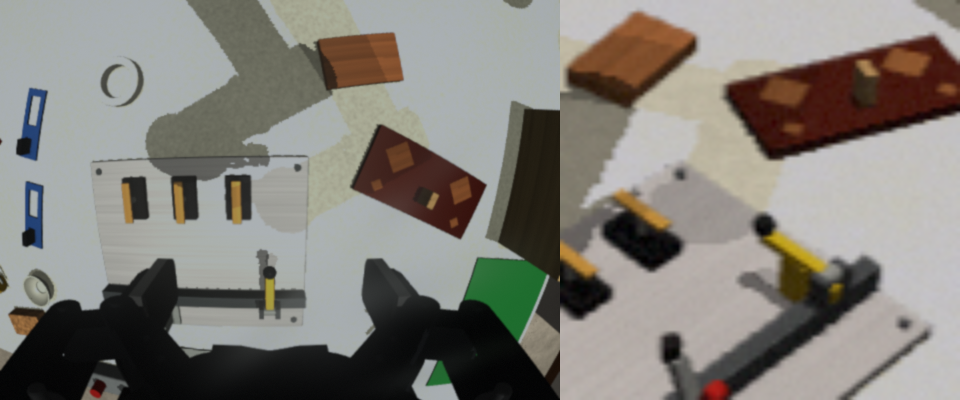

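{"fn": "send_rows", "kwargs": {
  "translation": [
    [-0.006,0.045,0],
    [-0.012,0.09,0.03],
    [-0.018,0.135,0.06],
    [-0.024,0.18,0.1],
    [-0.03,0.225,0.14],
    [-0.03,0.225,0.16],
    [-0.03,0.225,0.16],
    [-0.03,0.225,0.16]
  ],
  "yaw": [4,8,12,16,20,22.2,22.2,22.2],
  "fingers": [0,0,0,0,0,0,0,0]
}}

```text
clock: 11.85
position: [477.3, 361.9, 142.5]
ee_rot: [0.137, 0.991, 0.0, 0.003]
contact_force: [0.1, -0.5, -0.1]
gripper_width: 85.4
```

```bash
python3 - <<'E'
from h import *
st,im=snap("wrist","w9.png")
print(st["position"],R.from_quat(st["ee_rot"]).as_matrix().round(3))
E
```

```text
[477.34216249 361.92836225 142.48280332] [[-0.962  0.272  0.006]
 [ 0.272  0.962 -0.   ]
 [-0.006  0.002 -1.   ]]
```

View pics/w9.png

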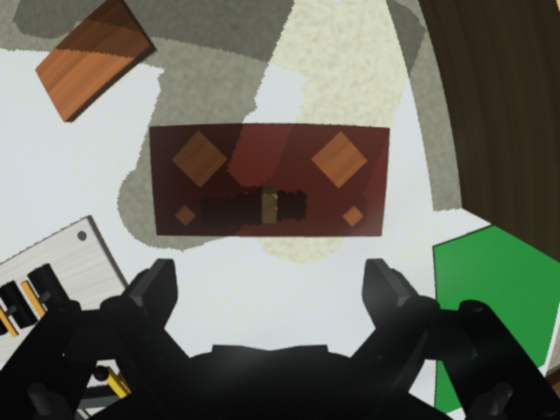

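```bash
python3 - <<'E'
from h import *
st,im=load("w9.png")
g=cv2.cvtColor(im,cv2.COLOR_BGR2GRAY)
T=onz("wrist",[(150,127),(389.5,128),(383,236),(158.5,234)],12,st)
for i in range(4):
    d=T[(i+1)%4]-T[i]; print(np.linalg.norm(d).round(1),np.degrees(np.arctan2(d[1],d[0])).round(2))
print(T.round(1)); c=T.mean(0); f=np.radians(-16); fx=c+15*np.array([np.cos(f),np.sin(f),0]); print(c,fx,totool(st,fx-st["position"]))
print(onz("wrist",[(270,195)],46,st))
cv2.imwrite("pics/w9c.png",cv2.resize(im[110:250,140:400],None,fx=3,fy=3,interpolation=cv2.INTER_CUBIC))
E
```

```text
207.9 73.98
99.1 -14.93
208.6 -106.38
97.7 164.67
[[385.3 280.3  12. ]
 [442.7 480.1  12. ]
 [538.4 454.6  12. ]
 [479.5 254.5  12. ]]
[461.47300046 367.3767107   12.        ] [475.8919259  363.24215037  12.        ] [  2.47308845   0.66797957 130.47232973]
[[465.19646418 365.69728742  46.        ]]
```

View pics/w9c.png

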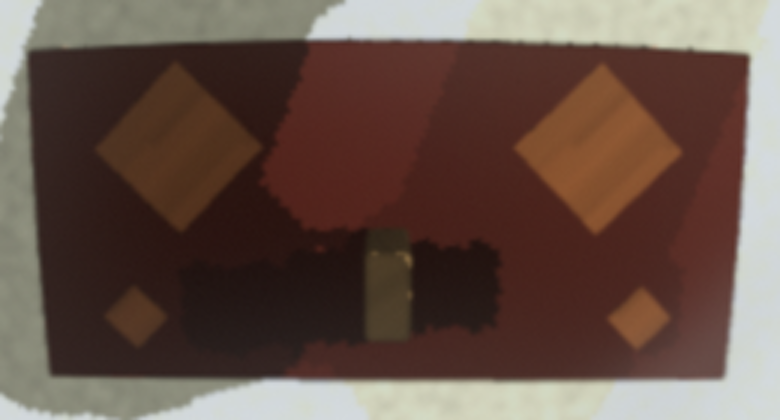

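{"fn": "send_rows", "kwargs": {
  "translation": [
    [0.0025,0.001,0.04],
    [0.0025,0.001,0.08],
    [0.0025,0.001,0.11],
    [0.0025,0.001,0.124],
    [0.0025,0.001,0.124],
    [0.0025,0.001,0.124],
    [0.0025,0.001,0.124],
    [0.0025,0.001,0.124],
    [0.0025,0.001,0.124],
    [0.0025,0.001,0.124],
    [0.0025,0.001,0.124],
    [0.0025,0.001,0.124]
  ],
  "yaw": [0,0,0,0,0,0,0,0,0,0,0,0],
  "fingers": [0,0,0,0,60,120,180,255,255,255,255,255]
}}

```text
clock: 13.1
position: [477.3, 364.4, 21.8]
ee_rot: [0.137, 0.991, 0.002, 0.004]
contact_force: [-1.1, -2.1, 6.7]
gripper_width: 10.7
```

{"fn": "send_rows", "kwargs": {
  "translation": [
    [0,0,-0.005],
    [0,0,-0.015],
    [0,0,-0.03],
    [0,0,-0.05],
    [0,0,-0.08],
    [0,0,-0.11],
    [0,0,-0.12],
    [0,0,-0.12]
  ],
  "yaw": [0,0,0,0,0,0,0,0],
  "fingers": [255,255,255,255,255,255,255,255]
}}

```text
clock: 13.9
position: [476.5, 364.7, 143.4]
ee_rot: [0.137, 0.991, 0.004, 0.005]
contact_force: [-0.0, -1.0, -1.8]
gripper_width: 11.3
```

```bash
python3 - <<'E'
from h import *
st,im=snap("wrist","w10.png"); s,sc=snap("scene","s10.png"); 
print(st["position"],R.from_quat(st["ee_rot"]).as_matrix().round(3),st["contact_force"],st["gripper_width"])
cv2.imwrite("pics/x10.png",np.hstack([cv2.resize(im,(400,300)),cv2.resize(sc[60:260,220:480],(400,300))]))
E
```

```text
[476.54360355 364.65510442 143.4417237 ] [[-0.962  0.272  0.011]
 [ 0.272  0.962  0.007]
 [-0.009  0.009 -1.   ]] [-1.39231002e-03 -1.03101836e+00 -1.77204992e+00] 11.291388904994122
```

View pics/x10.png

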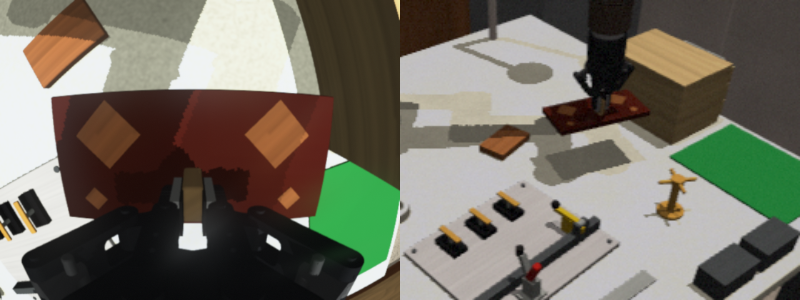

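{"fn": "send_rows", "kwargs": {
  "translation": [
    [-0.02,-0.025,0],
    [-0.045,-0.055,0],
    [-0.07,-0.085,0],
    [-0.1,-0.12,0],
    [-0.13,-0.155,0],
    [-0.16,-0.19,0],
    [-0.185,-0.22,0],
    [-0.205,-0.25,0],
    [-0.22,-0.268,0],
    [-0.23,-0.277,0],
    [-0.23,-0.277,0],
    [-0.23,-0.277,0]
  ],
  "yaw": [-2,-4,-7,-10,-13,-16,-18,-20,-21,-22,-22,-22],
  "fingers": [255,255,255,255,255,255,255,255,255,255,255,255]
}}

```text
clock: 15.2
position: [620.2, 33.8, 138.7]
ee_rot: [-0.054, 0.999, 0.001, 0.002]
contact_force: [0.3, 0.5, -2.7]
gripper_width: 11.0
```

```bash
python3 - <<'E'
from h import *
st,im=snap("wrist","w11.png"); s,sc=snap("scene","s11.png"); 
print(st["position"],wj(st["position"]),R.from_quat(st["ee_rot"]).as_matrix().round(3),st["contact_force"],st["gripper_width"])
cv2.imwrite("pics/x11.png",cv2.resize(sc[100:300,200:420],(660,600)))
E
```

```text
[620.17018528  33.84240173 138.72410869] [ 59.99112805  -9.58678067 138.72410869] [[-0.994 -0.107  0.003]
 [-0.107  0.994  0.001]
 [-0.003  0.001 -1.   ]] [ 0.25707446  0.49407906 -2.71009137] 10.951424662525767
```

View pics/w11.png

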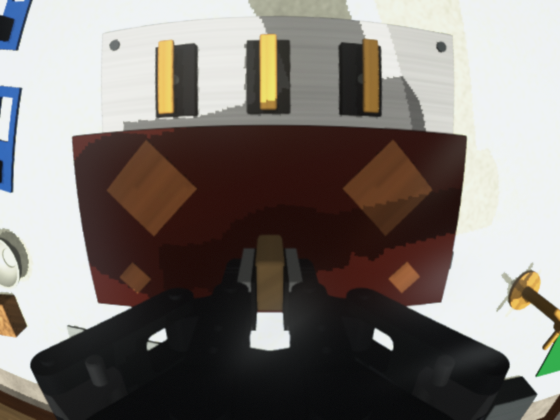

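View pics/x11.png

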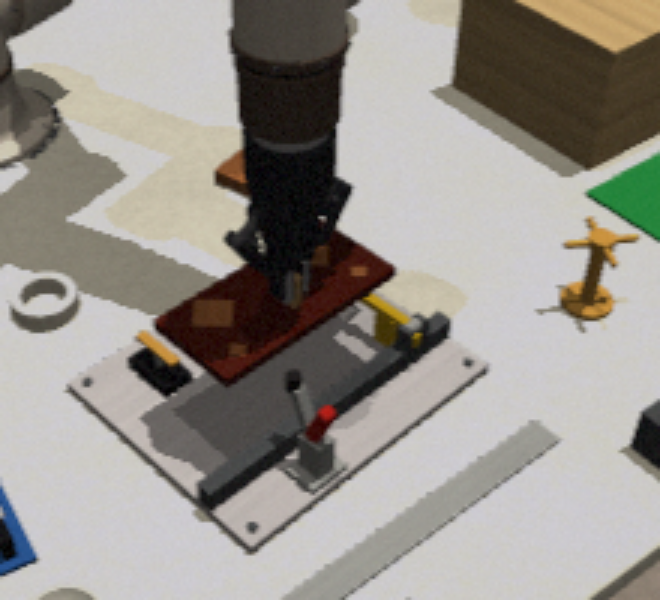

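```bash
python3 - <<'E'
from h import *
st,im=load("w11.png")
T=onz("wrist",[(73,135.5),(466,137),(442,301),(98.5,302)],st["position"][2]-9.8,st)
for i in range(4):
    d=T[(i+1)%4]-T[i]; print(np.linalg.norm(d).round(1),np.degrees(np.arctan2(d[1],d[0])).round(2))
print(np.array([wj(t) for t in T]).round(1), wj(T.mean(0))+[15,0,0])
E
```

```text
207.5 95.9
97.3 6.63
208.4 -83.77
98.5 -173.86
[[  -5.9 -113.6  128.9]
 [  -5.1   93.9  128.9]
 [  92.2   94.8  128.9]
 [  92.7 -113.6  128.9]] [ 58.4639078   -9.62170114 128.92410869]
```

{"fn": "send_rows", "kwargs": {
  "translation": [
    [0,-0.003,0.02],
    [0,-0.003,0.045],
    [0,-0.003,0.07],
    [0,-0.003,0.09],
    [0,-0.003,0.1],
    [0,-0.003,0.1],
    [0,-0.003,0.1]
  ],
  "yaw": [0,0,0,0,0,0,0],
  "fingers": [255,255,255,255,255,255,255]
}}

```text
clock: 16.0
position: [621.8, 32.4, 40.5]
ee_rot: [-0.055, 0.998, 0.001, 0.003]
contact_force: [-0.2, -0.3, -2.0]
gripper_width: 11.0
```

{"fn": "send_rows", "kwargs": {
  "translation": [
    [0,0,0.002],
    [0,0,0.004],
    [0,0,0.006],
    [0,0,0.0075],
    [0,0,0.0075]
  ],
  "yaw": [0,0,0,0,0],
  "fingers": [255,255,255,255,255]
}}

```text
clock: 16.5
position: [622.1, 32.4, 33.8]
ee_rot: [-0.055, 0.998, 0.001, 0.003]
contact_force: [-2.3, 0.4, 2.3]
gripper_width: 10.7
```

{"fn": "send_rows", "kwargs": {
  "translation": [
    [-0.002,0,0],
    [-0.004,0,0],
    [-0.006,0,0],
    [-0.007,0,0],
    [-0.008,0,0]
  ],
  "yaw": [0,0,0,0,0],
  "fingers": [255,255,255,255,255]
}}

```text
clock: 17.0
position: [626.8, 32.8, 34.0]
ee_rot: [-0.055, 0.999, 0.0, -0.0]
contact_force: [-10.3, 1.5, 8.9]
gripper_width: 10.9
```

{"fn": "send_rows", "kwargs": {
  "translation": [
    [0.001,0.002,0],
    [0.001,0.004,0],
    [0.001,0.006,0],
    [0.001,0.008,0],
    [0.001,0.009,0]
  ],
  "yaw": [0,0,0,0,0],
  "fingers": [255,255,255,255,255]
}}

```text
clock: 17.5
position: [625.4, 39.4, 34.4]
ee_rot: [-0.055, 0.999, -0.001, -0.0]
contact_force: [2.3, -12.9, 1.6]
gripper_width: 11.1
```

{"fn": "send_rows", "kwargs": {
  "translation": [
    [-0.002,-0.001,0],
    [-0.0035,-0.0015,0],
    [-0.0035,-0.0015,0],
    [-0.0025,-0.002,0]
  ],
  "yaw": [0,0,0,0],
  "fingers": [255,255,255,255]
}}

```text
clock: 17.9
position: [626.3, 38.3, 34.2]
ee_rot: [-0.055, 0.999, -0.001, -0.002]
contact_force: [-4.5, 2.5, 2.7]
gripper_width: 10.6
```

```bash
python3 - <<'E'
from h import *
st,im=snap("wrist","w12.png"); s,sc=snap("scene","s12.png"); 
print(wj(st["position"]),st["contact_force"])
cv2.imwrite("pics/x12.png",cv2.resize(sc[140:260,250:390],(700,600),interpolation=cv2.INTER_CUBIC))
E
```

```text
[66.53577683 -5.77048635 34.20368614] [-4.50037655  2.52888607  2.71591407]
```

View pics/x12.png

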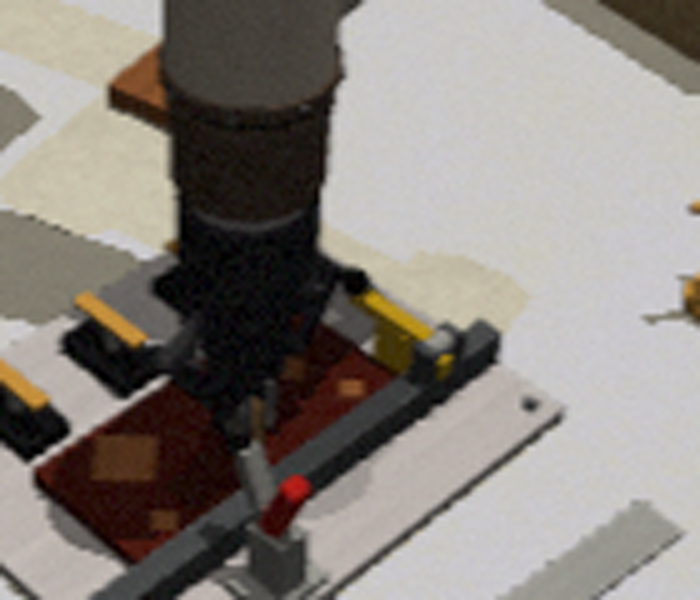

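View pics/w12.png

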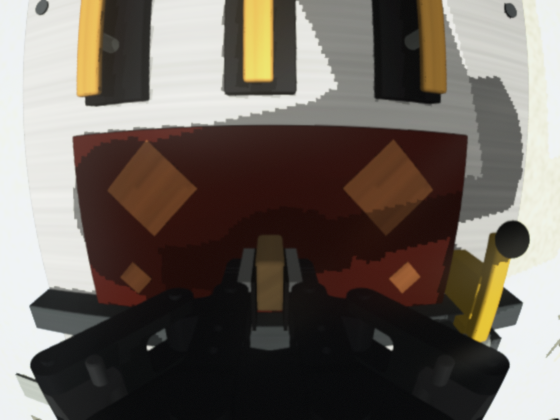

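{"fn": "send_rows", "kwargs": {
  "translation": [
    [0,0,0],
    [0,0,0],
    [0,0,0],
    [0,0,0],
    [0,0,-0.03],
    [0,0,-0.07],
    [0,0,-0.12],
    [0,0,-0.16],
    [0.03,0,-0.2],
    [0.06,0,-0.22],
    [0.06,0,-0.22]
  ],
  "yaw": [0,0,0,0,0,0,0,0,0,0,0],
  "fingers": [100,60,60,60,0,0,0,0,0,0,0]
}}

```text
clock: 19.1
position: [567.0, 32.2, 259.5]
ee_rot: [-0.055, 0.998, -0.0, 0.002]
contact_force: [1.5, 0.6, 0.4]
gripper_width: 85.0
```

```bash
python3 - <<'E'
from h import *
st,im=snap("wrist","w13.png"); 
print(st["position"],wj(st["position"]),st["contact_force"])
E
```

```text
[566.98493391  32.15310721 259.5323081 ] [  6.92750324  -5.61482897 259.5323081 ] [1.47826681 0.58303324 0.36227967]
```

View pics/w13.png

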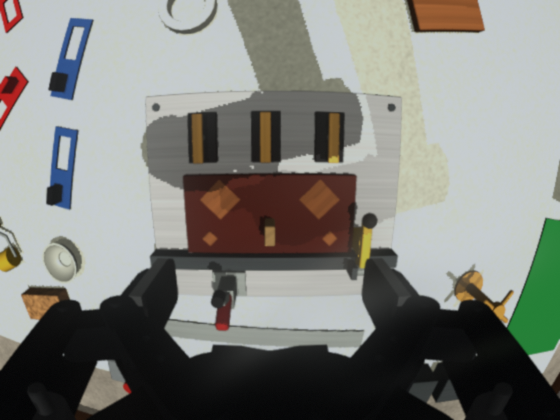

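```bash
python3 - <<'E'
from h import *
st,im=load("w13.png")
T=onz("wrist",[(183.5,174.5),(355.5,174.5),(352,251),(188,252)],24,st); print(np.array([wj(t) for t in T]).round(1))
hsv=cv2.cvtColor(im,cv2.COLOR_BGR2HSV)
m=cv2.inRange(hsv,(10,110,60),(25,255,255)); m[170:]=0;m[:105]=0; m[:,:185]=0;m[:,350:]=0
n,l,s,c=cv2.connectedComponentsWithStats(m)
for i in range(1,n):
    if s[i,4]>60: P=onz("wrist",c[i],49,st)[0];print(s[i],P.round(1),wj(P).round(1))
cv2.imwrite("pics/w13c.png",cv2.resize(im[80:290,140:405],None,fx=3,fy=2.8,interpolation=cv2.INTER_CUBIC))
print("knob",wj(onz("wrist",[(370,221)],63,st)[0]))
E
```

```text
[[  -0.2 -109.4   24. ]
 [  -0.9   97.3   24. ]
 [  98.   100.2   24. ]
 [ 100.  -110.5   24. ]]
[260 112  11  51 557] [516.1  21.3  49. ] [-44.9 -11.   49. ]
[328 113  12  50 542] [507.1  95.4  49. ] [-45.9  63.7  49. ]
[192 114  11  49 523] [524.5 -52.9  49. ] [-44.4 -85.7  49. ]
knob [ 45.51845528 107.45799291  63.        ]
```

View pics/w13c.png

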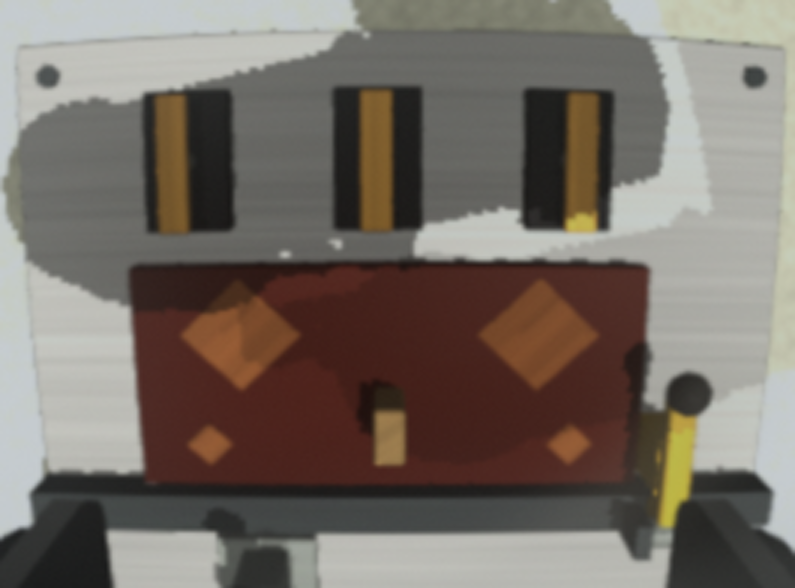

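{"fn": "send_rows", "kwargs": {
  "translation": [
    [-0.015,0.04,0.03],
    [-0.03,0.08,0.06],
    [-0.038,0.1125,0.1],
    [-0.038,0.1125,0.14],
    [-0.038,0.1125,0.18],
    [-0.038,0.1125,0.205],
    [-0.038,0.1125,0.2135],
    [-0.038,0.1125,0.2135]
  ],
  "yaw": [0,0,0,0,0,0,0,0],
  "fingers": [0,0,0,0,0,0,0,0]
}}

```text
clock: 19.95
position: [592.5, 147.7, 41.3]
ee_rot: [-0.055, 0.998, -0.001, -0.002]
contact_force: [0.3, -0.9, 1.5]
gripper_width: 85.6
```

```bash
python3 - <<'E'
from h import *
st,im=snap("wrist","w14.png"); 
print(wj(st["position"]),st["contact_force"])
for z in (46,): print(proj("wrist",jw([45,107,63]),st))
cv2.imwrite("pics/w14c.png",cv2.resize(im[150:400,130:410],(700,600)))
E
```

```text
[ 44.55898549 106.5199963   41.33131361] [ 0.31555961 -0.9461857   1.48917881]
[[271.51867877 287.83296227]]
```

View pics/w14c.png

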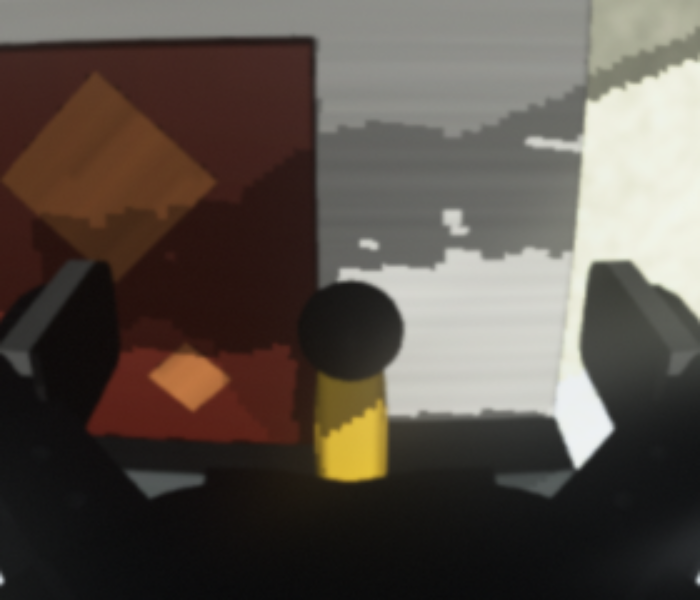

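{"fn": "send_rows", "kwargs": {
  "translation": [
    [0,0,-0.002],
    [0,0,-0.002],
    [0,0,-0.002],
    [0,0,-0.002],
    [0,0,-0.002],
    [0,0,-0.002],
    [0,0,-0.002],
    [0,0,-0.002],
    [0,0,-0.002]
  ],
  "yaw": [0,0,0,0,0,0,0,0,0],
  "fingers": [60,120,180,255,255,255,255,255,255]
}}

```text
clock: 20.9
position: [593.7, 148.0, 45.9]
ee_rot: [-0.055, 0.998, -0.001, 0.0]
contact_force: [-1.6, -1.8, 5.9]
gripper_width: 14.5
```

{"fn": "send_rows", "kwargs": {
  "translation": [
    [-0.001,0,-0.006],
    [-0.0025,0,-0.0115],
    [-0.005,0,-0.0185],
    [-0.0085,0,-0.025],
    [-0.013,0,-0.032],
    [-0.019,0,-0.0385],
    [-0.0255,0,-0.044],
    [-0.032,0,-0.0485],
    [-0.04,0,-0.0525],
    [-0.048,0,-0.0555],
    [-0.057,0,-0.057],
    [-0.057,0,-0.057]
  ],
  "yaw": [0,0,0,0,0,0,0,0,0,0,0,0],
  "fingers": [255,255,255,255,255,255,255,255,255,255,255,255]
}}

```text
clock: 22.1
position: [652.6, 154.8, 105.1]
ee_rot: [-0.055, 0.998, -0.0, 0.002]
contact_force: [-0.3, 0.3, 0.8]
gripper_width: -0.0
```

```bash
python3 - <<'E'
from h import *
st,im=snap("wrist","w15.png"); s,sc=snap("scene","s15.png")
print(wj(st["position"]),st["contact_force"])
for a in (80,85,90,95,100,105): 
    p=np.radians(a); q=[110+65.5*np.cos(p),107,55+65.5*np.sin(p)]; print(a,proj("wrist",jw(q),st).round(1),proj("scene",jw(q),st).round(1))
cv2.imwrite("pics/x15.png",np.hstack([cv2.resize(im[150:400,130:410],(400,400)),cv2.resize(sc[150:250,280:380],(400,400))]))
E
```

```text
[105.06258936 107.28607644 105.06115993] [-0.29697721  0.32054435  0.78991022]
80 [[269.6 310.2]] [[341.9 194. ]]
85 [[269.7 300.7]] [[340.4 192.8]]
90 [[269.7 290.2]] [[338.9 191.7]]
95 [[269.8 278.6]] [[337.3 190.8]]
100 [[269.8 266.3]] [[335.8 190.1]]
105 [[269.9 253.4]] [[334.3 189.5]]
```

View pics/x15.png

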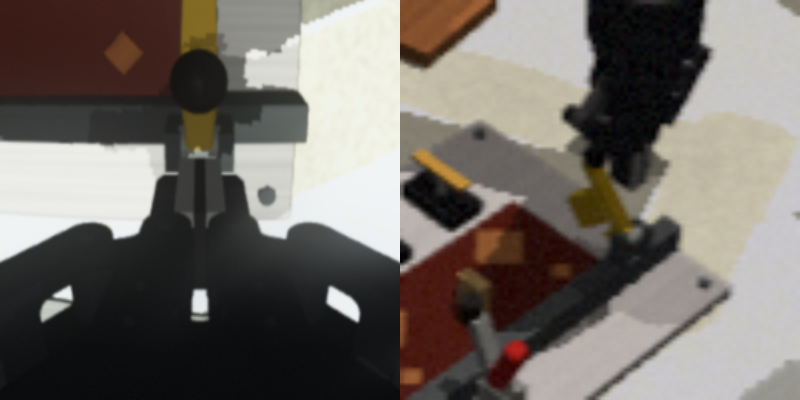

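{"fn": "send_rows", "kwargs": {
  "translation": [
    [0,0,-0.03],
    [0,0,-0.05],
    [0.02,0,-0.05],
    [0.045,0,-0.05],
    [0.062,0,-0.05],
    [0.062,0,-0.05],
    [0.062,0,-0.02],
    [0.062,0,0],
    [0.062,0,0]
  ],
  "yaw": [0,0,0,0,0,0,0,0,0],
  "fingers": [255,255,255,255,255,255,255,255,255]
}}

```text
clock: 23.1
position: [587.6, 147.0, 101.3]
ee_rot: [-0.055, 0.998, -0.002, -0.002]
contact_force: [0.8, 0.3, 0.1]
gripper_width: 0.5
```

```bash
python3 - <<'E'
from h import *
st,im=snap("wrist","w16.png"); s,sc=snap("scene","s16.png")
print(wj(st["position"]),st["contact_force"])
cv2.imwrite("pics/x16.png",np.hstack([cv2.resize(im[150:400,130:410],(400,400)),cv2.resize(sc[150:250,280:380],(400,400))]))
E
```

```text
[ 39.6630266  106.43121504 101.32852192] [0.83040251 0.31234426 0.13400035]
```

View pics/x16.png

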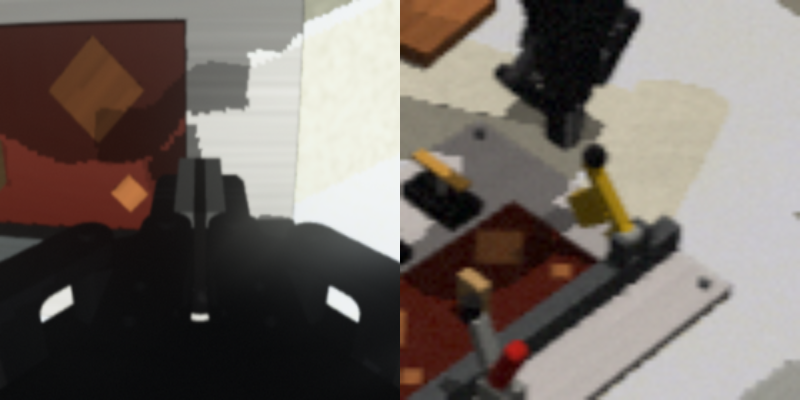

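{"fn": "send_rows", "kwargs": {
  "translation": [
    [-0.006,0,-0.002],
    [-0.014,0,-0.003],
    [-0.022,0,-0.004],
    [-0.028,0,-0.006],
    [-0.034,0,-0.007],
    [-0.04,0,-0.008],
    [-0.046,0,-0.008],
    [-0.052,0,-0.008],
    [-0.057,0,-0.008],
    [-0.058,0,-0.008],
    [-0.058,0,-0.008]
  ],
  "yaw": [0,0,0,0,0,0,0,0,0,0,0],
  "fingers": [255,255,255,255,255,255,255,255,255,255,255]
}}

```text
clock: 24.3
position: [647.3, 154.4, 119.3]
ee_rot: [-0.056, 0.998, -0.001, 0.002]
contact_force: [-14.6, 0.8, 23.2]
gripper_width: -0.6
```

```bash
python3 - <<'E'
from h import *
st,im=snap("wrist","w17.png"); s,sc=snap("scene","s17.png")
print(wj(st["position"]),st["contact_force"])
cv2.imwrite("pics/x17.png",np.hstack([cv2.resize(im[150:400,130:410],(400,400)),cv2.resize(sc[150:250,280:380],(400,400))]))
E
```

```text
[ 99.76957954 107.41199816 119.3226484 ] [-14.60299899   0.75454866  23.20553487]
```

View pics/x17.png

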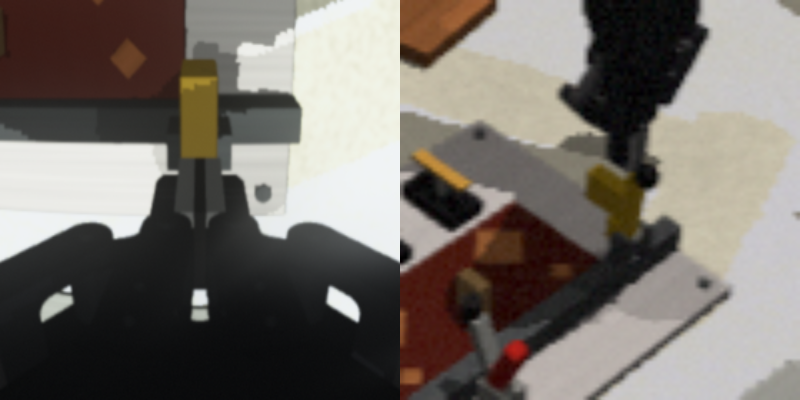

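{"fn": "send_rows", "kwargs": {
  "translation": [
    [0.002,0,-0.03],
    [0.005,0,-0.075],
    [0.02,0,-0.12],
    [0.05,-0.03,-0.135],
    [0.075,-0.07,-0.135],
    [0.1,-0.11,-0.135],
    [0.125,-0.15,-0.135],
    [0.15,-0.19,-0.135],
    [0.175,-0.23,-0.135],
    [0.2,-0.27,-0.135],
    [0.215,-0.31,-0.135],
    [0.231,-0.35,-0.135]
  ],
  "yaw": [0,0,0,0,0,0,0,0,0,0,0,0],
  "fingers": [255,255,255,0,0,0,0,0,0,0,0,0]
}}

```text
clock: 25.6
position: [456.6, -221.0, 255.6]
ee_rot: [-0.056, 0.998, -0.002, 0.004]
contact_force: [-0.2, -0.7, 0.6]
gripper_width: 85.5
```

{"fn": "send_rows", "kwargs": {
  "translation": [
    [0.0,-0.03,0],
    [0.0,-0.035,0],
    [0.0,-0.035,0],
    [0.0,-0.035,0]
  ],
  "yaw": [0,0,0,0],
  "fingers": [0,0,0,0]
}}

```text
clock: 26.0
position: [460.8, -255.4, 255.8]
ee_rot: [-0.056, 0.998, -0.002, 0.004]
contact_force: [-0.3, -0.0, 0.3]
gripper_width: 85.4
```

```bash
python3 - <<'E'
from h import *
st,im=snap("wrist","w18.png"); s,sc=snap("scene","s18.png"); snap("top","t18.png")
print(st["position"],st["contact_force"])
for a in (80,85,90,95,100,105): 
    p=np.radians(a); q=[110+65.5*np.cos(p),107,55+65.5*np.sin(p)]; print(a,proj("scene",jw(q),st).round(1))
cv2.imwrite("pics/x18.png",cv2.resize(sc[150:250,230:380],(750,500)))
E
```

```text
[ 460.84411564 -255.41786006  255.84240357] [-0.25956239 -0.0256837   0.25863356]
80 [[341.9 194. ]]
85 [[340.4 192.8]]
90 [[338.9 191.7]]
95 [[337.3 190.8]]
100 [[335.8 190.1]]
105 [[334.3 189.5]]
```

View pics/w18.png

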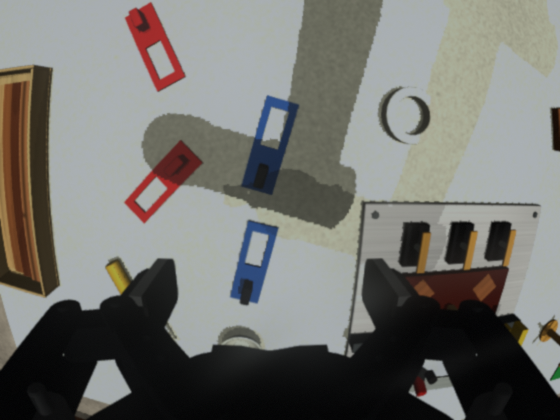

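View pics/x18.png

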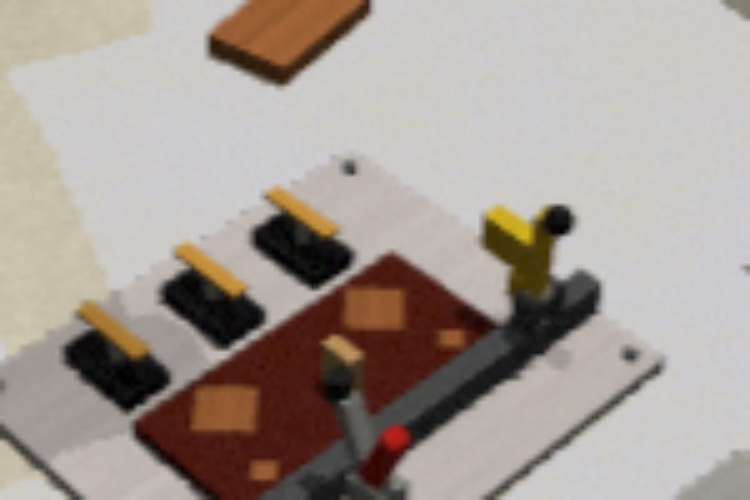

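```bash
cat > kp.py <<'E'
from h import *
def keepers(st,im,z=5,roi=None):
    hsv=cv2.cvtColor(im,cv2.COLOR_BGR2HSV); m=cv2.inRange(hsv,(100,120,40),(125,255,255))
    if roi: k=np.zeros_like(m); k[roi[1]:roi[3],roi[0]:roi[2]]=255; m&=k
    n,l,s,c=cv2.connectedComponentsWithStats(m); out=[]
    for i in range(1,n):
        if s[i,4]<300: continue
        cs=max(cv2.findContours((l==i).astype(np.uint8),cv2.RETR_EXTERNAL,cv2.CHAIN_APPROX_NONE)[0],key=cv2.contourArea)[:,0]
        P=onz("wrist",cs,z,st)[:,:2].astype(np.float32)
        (cx,cy),(w,h),a=cv2.minAreaRect(P); a=np.radians(a)
        u=np.array([np.cos(a),np.sin(a)]) if w>h else np.array([-np.sin(a),np.cos(a)])
        # hole centroid
        hole=cv2.findContours((l==i).astype(np.uint8),cv2.RETR_CCOMP,cv2.CHAIN_APPROX_NONE)
        hs=[q for q,hh in zip(hole[0],hole[1][0]) if hh[3]>=0]
        hs=[q for q in hs if cv2.contourArea(q)>80]
        e=None
        if hs:
            es=[onz("wrist",q[:,0],z,st)[:,:2].mean(0) for q in hs]
            # eye = bright one
            br=[im[tuple(q[:,0].mean(0).astype(int)[::-1])].mean() for q in hs]; e=es[int(np.argmax(br))]
            if (np.array([cx,cy])-e)@u<0: u=-u
        print("plate c",np.round((cx,cy),1),"size",round(w,1),round(h,1),"phi",round(np.degrees(np.arctan2(u[1],u[0])),2),"eye",e,"grip from plate",np.round(np.array([cx,cy])+36*u,1))
        # plate centre to grip: tail end is 22 beyond grip, half=58 ->36
if __name__=="__main__":
    import sys; st,im=load(sys.argv[1]); keepers(st,im)
E
python3 kp.py w18.png
```

```text
plate c [ 421.5 -261.5] size 38.3 112.4 phi -9.75 eye [ 400.85693322 -257.42669911] grip from plate [ 457.  -267.6]
plate c [ 578.9 -265.9] size 38.0 114.4 phi -7.76 eye [ 556.5635013  -263.10840567] grip from plate [ 614.6 -270.8]
```

{"fn": "send_rows", "kwargs": {
  "translation": [
    [0.002,-0.005,0.03],
    [0.005,-0.0117,0.07],
    [0.005,-0.0117,0.11],
    [0.005,-0.0117,0.145],
    [0.005,-0.0117,0.155],
    [0.005,-0.0117,0.155]
  ],
  "yaw": [4,8,12,16.2,16.2,16.2],
  "fingers": [0,0,0,0,0,0]
}}

```text
clock: 26.75
position: [458.0, -266.8, 100.0]
ee_rot: [0.083, 0.997, -0.001, 0.002]
contact_force: [-0.5, -0.3, 0.2]
gripper_width: 85.4
```

```bash
python3 - <<'E'
from kp import *
st,im=snap("wrist","w19.png"); 
print(st["position"],R.from_quat(st["ee_rot"]).as_matrix().round(3))
keepers(st,im)
E
```

```text
[ 458.04541201 -266.79392208  100.01152718] [[-0.986  0.165  0.005]
 [ 0.165  0.986 -0.002]
 [-0.005 -0.001 -1.   ]]
plate c [ 422.1 -261.2] size 38.9 113.7 phi -9.95 eye [ 400.71372246 -257.81122328] grip from plate [ 457.5 -267.4]
plate c [ 556.6 -263. ] size 38.2 69.1 phi -7.65 eye [ 555.76776042 -262.87628668] grip from plate [ 592.3 -267.8]
```

View pics/w19.png

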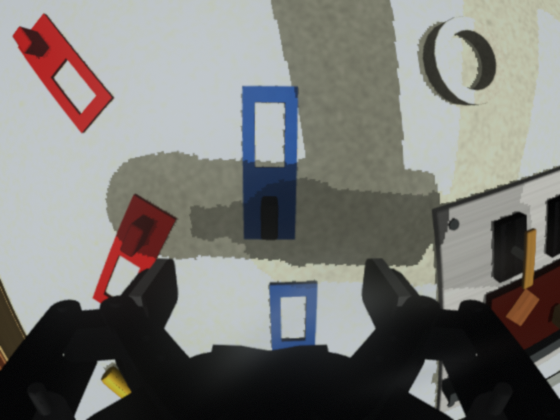

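{"fn": "send_rows", "kwargs": {
  "translation": [
    [0,0,0],
    [0,0,0],
    [0,0,0.02],
    [0,0,0.05],
    [0,0,0.075],
    [0,-0.0005,0.089],
    [0,-0.0005,0.09],
    [0,-0.0005,0.09],
    [0,-0.0005,0.09],
    [0,-0.0005,0.09],
    [0,-0.0005,0.09],
    [0,-0.0005,0.09]
  ],
  "yaw": [0,0,0,0,0,0,0,0,0,0,0,0],
  "fingers": [130,130,130,130,130,130,130,180,255,255,255,255]
}}

```text
clock: 28.0
position: [461.2, -268.5, 13.3]
ee_rot: [0.083, 0.997, -0.002, 0.006]
contact_force: [-0.5, 0.1, 5.8]
gripper_width: 10.3
```

{"fn": "send_rows", "kwargs": {
  "translation": [
    [0,0,0],
    [0,0,0],
    [0,0,-0.01],
    [0,0,-0.03],
    [0,0,-0.06],
    [0,0,-0.09],
    [0,0,-0.1],
    [0,0,-0.1]
  ],
  "yaw": [0,0,0,0,0,0,0,0],
  "fingers": [255,255,255,255,255,255,255,255]
}}

```text
clock: 28.8
position: [460.9, -268.2, 115.0]
ee_rot: [0.083, 0.997, -0.002, 0.008]
contact_force: [0.0, 0.5, -0.7]
gripper_width: 10.4
```

```bash
python3 - <<'E'
from kp import *
st,im=snap("wrist","w20.png"); s,sc=snap("scene","s20.png") 
print(st["position"],R.from_quat(st["ee_rot"]).as_matrix().round(3),st["contact_force"])
cv2.imwrite("pics/x20.png",np.hstack([cv2.resize(im,(400,300)),cv2.resize(sc[170:320,130:330],(400,300))]))
E
```

```text
[ 460.88611933 -268.16726242  115.04076145] [[-0.986  0.165  0.015]
 [ 0.164  0.986 -0.005]
 [-0.016 -0.003 -1.   ]] [ 0.04626662  0.46907345 -0.67823422]
```

View pics/x20.png

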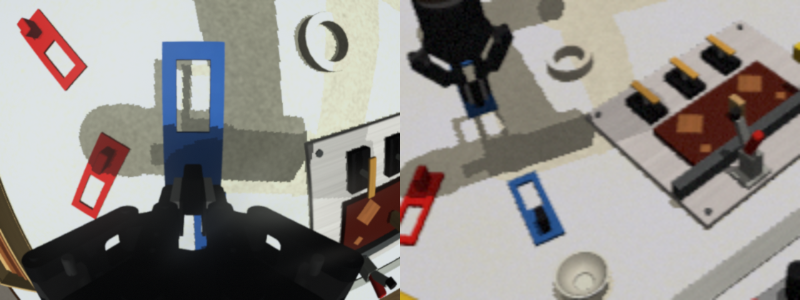

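```bash
cat > tilt.py <<'E'
from kp import *
def blue(im):
    hsv=cv2.cvtColor(im,cv2.COLOR_BGR2HSV); m=cv2.inRange(hsv,(100,120,30),(125,255,255))
    return m
def endpos(st,a,b,W=40.):
    # a,b pixels of two corners W apart, roughly equal distance -> 3D midpoint
    o,d=ray("wrist",[a,b],st); ang=np.arccos(d[0]@d[1]); D=W/2/np.tan(ang/2); m=d.sum(0)/np.linalg.norm(d.sum(0)); return o+D*m
E
python3 - <<'E'
from tilt import *
st,im=load("w20.png"); m=blue(im)
n,l,s,c=cv2.connectedComponentsWithStats(m)
for i in range(1,n):
    if s[i,4]>300: print(s[i],c[i])
cv2.imwrite("pics/w20c.png",cv2.resize(im[40:290,200:340],None,fx=3,fy=2.4,interpolation=cv2.INTER_CUBIC))
E
```

```text
[  227    58    87   200 10697] [270.27979807 157.76385903]
[272 301  19  50 579] [279.03108808 327.95509499]
```

View pics/w20c.png

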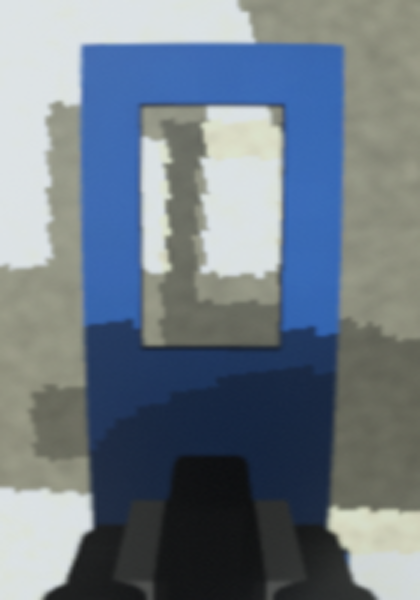

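```bash
cat >> tilt.py <<'E'
def pnp(st,px,obj):
    p=camera_params("wrist");K=p["mtx"];px=np.array(px,float);obj=np.array(obj,float)
    xy=(px-K[:2,2])/K[0,0]; th=np.hypot(*xy.T); un=xy*(np.tan(th)/th)[:,None]
    ok,rv,tv=cv2.solvePnP(obj,un.astype(float),np.eye(3),None)
    T=p["tool_from_camera"]; Rt=T[:3,:3]@cv2.Rodrigues(rv)[0]; tt=T[:3,:3]@tv[:,0]+T[:3,3]  # in tool
    RW=R.from_quat(st["ee_rot"]).as_matrix(); Rw=RW@Rt; tw=RW@tt+st["position"]
    re=cv2.projectPoints(obj,rv,tv,np.eye(3),None)[0][:,0]-un
    print("grip pt (underside) in tool",tt.round(1),"world",tw.round(1)," x-axis pitch deg (+=tail up)",np.degrees(np.arcsin(Rw[2,0])).round(2),"roll",np.degrees(np.arcsin(Rw[2,1])).round(2),"phi",np.degrees(np.arctan2(Rw[1,0],Rw[0,0])).round(2),"res px",(np.abs(re).max()*K[0,0]).round(2))
    return Rw,tw
# object points (plate top), x from grip point, z from underside. image left = plate -y? tool y ~ plate y, image right = tool y
OBJ=[(-94,-20,5),(-94,20,5),(-82,-11,5),(-82,11,5),(-34,-11,5),(-34,11,5)]
E
python3 - <<'E'
from tilt import *
st,im=load("w20.png")
pnp(st,[(227.3,58.3),(314.3,58.3),(246.7,83.75),(294.7,83.75),(246.7,184.2),(293.7,184.2)],OBJ)
print(R.from_quat(st["ee_rot"]).as_matrix()[2])
E
```

```text
grip pt (underside) in tool [ 3.8  0.1 17.8] world [ 457.5 -267.6   97.2]  x-axis pitch deg (+=tail up) -2.21 roll 0.86 phi -9.66 res px 0.73
[-0.01596289 -0.00280092 -0.99986866]
```

```bash
python3 - <<'E'
from h import *
st,im=load("w13.png")
def tri(a,b):
    o1,d1=ray("scene",[a]);o2,d2=ray("wrist",[b],st)
    A=np.c_[d1[0],-d2[0]];t=np.linalg.lstsq(A,o2-o1,rcond=None)[0];p=o1+t[0]*d1[0];q=o2+t[1]*d2[0]
    print(b,wj((p+q)/2).round(),np.linalg.norm(p-q).round(1))
for b in [(218,298),(225,265),(214,266),(223,320)]: tri((297.6,227),b)
tri((309.4,237.6),(223,320))
print(wj(onz("wrist",[(140,80+520/2.8)],60,st)[0]))
cv2.imwrite("pics/w13d.png",cv2.resize(im[240:340,180:290],None,fx=6,fy=6,interpolation=cv2.INTER_CUBIC))
E
```

```text
(218, 298) [118. -60. 105.] 0.1
(225, 265) [ 97. -49.  78.] 14.4
(214, 266) [ 98. -57.  84.] 23.5
(223, 320) [131. -61. 119.] 17.4
(223, 320) [157. -57.  92.] 3.4
[ 105.17506076 -164.37320851   60.        ]
```

View pics/w13d.png

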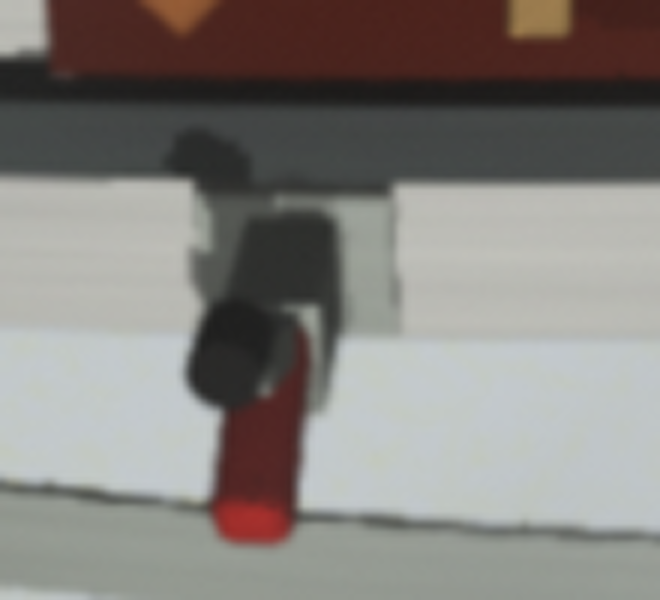

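{"fn": "send_rows", "kwargs": {
  "translation": [
    [0,0,-0.02],
    [-0.005,0.02,-0.045],
    [-0.015,0.055,-0.049],
    [-0.026,0.095,-0.049],
    [-0.038,0.14,-0.049],
    [-0.05,0.185,-0.049],
    [-0.062,0.23,-0.049],
    [-0.075,0.275,-0.049],
    [-0.086,0.315,-0.049],
    [-0.095,0.35,-0.049],
    [-0.098,0.361,-0.049],
    [-0.098,0.361,-0.049]
  ],
  "yaw": [0,-1,-3,-5,-7,-9,-11,-13,-15,-15.9,-15.9,-15.9],
  "fingers": [255,255,255,255,255,255,255,255,255,255,255,255]
}}

```text
clock: 30.1
position: [614.5, 73.6, 159.3]
ee_rot: [-0.057, 0.998, -0.003, 0.003]
contact_force: [-0.7, 0.5, -1.8]
gripper_width: 10.2
```

```bash
python3 - <<'E'
from kp import *
st,im=snap("wrist","w21.png")
print(st["position"],wj(st["position"]),R.from_quat(st["ee_rot"]).as_matrix().round(3),st["contact_force"])
E
```

```text
[614.47619441  73.60930918 159.29189106] [ 58.55517037  30.56003099 159.29189106] [[-0.994 -0.113  0.006]
 [-0.113  0.994 -0.005]
 [-0.005 -0.005 -1.   ]] [-0.70971925  0.51324638 -1.83779292]
```

View pics/w21.png

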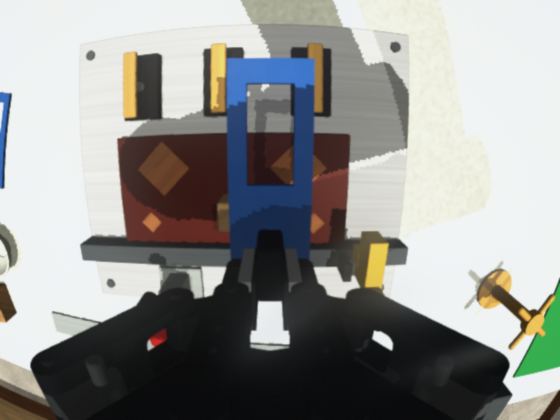

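{"fn": "send_rows", "kwargs": {
  "translation": [
    [-0.0015,0,0.03],
    [-0.0015,0,0.06],
    [-0.0015,0,0.085],
    [-0.0015,0,0.105],
    [-0.0015,0,0.115],
    [-0.0015,0,0.115],
    [-0.0015,0,0.115]
  ],
  "yaw": [0,0,0,0,0,0,0],
  "fingers": [255,255,255,255,255,255,255]
}}

```text
clock: 30.85
position: [616.5, 71.3, 45.5]
ee_rot: [-0.056, 0.998, -0.003, 0.003]
contact_force: [0.4, 0.2, 0.5]
gripper_width: 10.4
```

```bash
python3 - <<'E'
from kp import *
st,im=snap("wrist","w22.png"); s,sc=snap("scene","s22.png")
print(st["position"],wj(st["position"]),R.from_quat(st["ee_rot"]).as_matrix()[2].round(3),st["contact_force"])
cv2.imwrite("pics/x22.png",cv2.resize(sc[150:250,220:370],(750,500),interpolation=cv2.INTER_CUBIC))
E
```

```text
[616.54085593  71.33418236  45.48353965] [60.36637742 28.07838672 45.48353965] [-0.006 -0.006 -1.   ] [0.42827536 0.19530804 0.47474885]
```

View pics/w22.png

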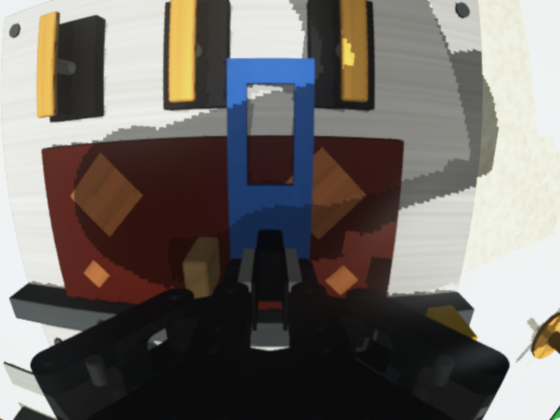

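View pics/x22.png

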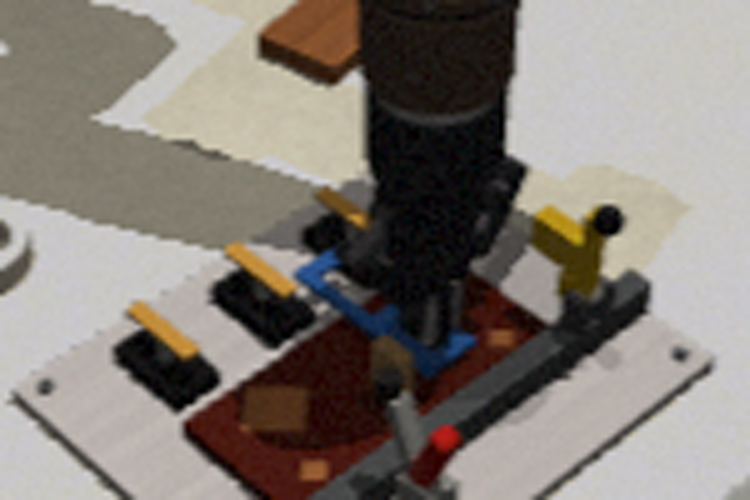

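{"fn": "send_rows", "kwargs": {
  "translation": [
    [0,0,0.004],
    [0,0.008,0.004],
    [0,0.018,0.004],
    [0,0.028,0.004],
    [0,0.037,0.004],
    [0,0.037,0.004]
  ],
  "yaw": [0,0,0,0,0,0],
  "fingers": [255,255,255,255,255,255]
}}

```text
clock: 31.55
position: [612.4, 108.8, 42.1]
ee_rot: [-0.056, 0.998, -0.003, 0.004]
contact_force: [-0.1, 0.6, 1.8]
gripper_width: 10.1
```

```bash
python3 - <<'E'
from kp import *
st,im=snap("wrist","w23.png")
print(st["position"],wj(st["position"]),R.from_quat(st["ee_rot"]).as_matrix()[2].round(3),st["contact_force"])
E
```

```text
[612.39447928 108.83377458  42.14363357] [60.22833713 65.80626501 42.14363357] [-0.007 -0.006 -1.   ] [-0.12004878  0.56906971  1.77130442]
```

View pics/w23.png

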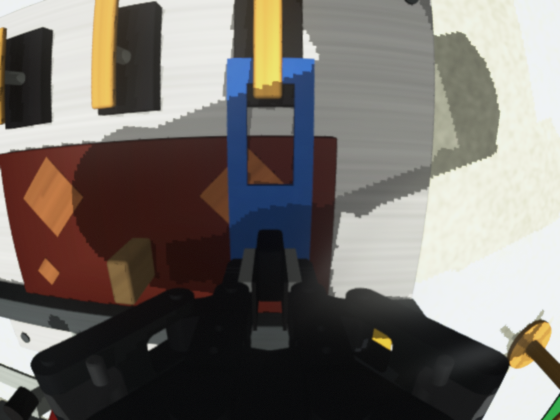

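{"fn": "send_rows", "kwargs": {
  "translation": [
    [0,0,-0.004],
    [0,0,-0.008],
    [0.001,0,-0.012],
    [0.002,0,-0.016],
    [0.003,0,-0.02],
    [0.004,0,-0.022],
    [0.004,0,-0.022]
  ],
  "yaw": [0,0,0,0,0,0,0],
  "fingers": [255,255,255,255,255,255,255]
}}

```text
clock: 32.3
position: [608.0, 109.2, 63.8]
ee_rot: [-0.056, 0.998, -0.002, 0.004]
contact_force: [-0.8, 2.7, -8.0]
gripper_width: 10.0
```

```bash
python3 - <<'E'
from kp import *
st,im=snap("wrist","w24.png"); s,sc=snap("scene","s24.png")
print(wj(st["position"]),R.from_quat(st["ee_rot"]).as_matrix()[2].round(3),st["contact_force"],st["gripper_width"])
cv2.imwrite("pics/x24.png",np.hstack([cv2.resize(im[:400],(400,400)),cv2.resize(sc[150:250,240:340],(400,400),interpolation=cv2.INTER_CUBIC)]))
E
```

```text
[55.86388471 66.64742875 63.81859386] [-0.007 -0.004 -1.   ] [-0.79715664  2.69017321 -8.01737489] 10.011571378093555
```

View pics/x24.png

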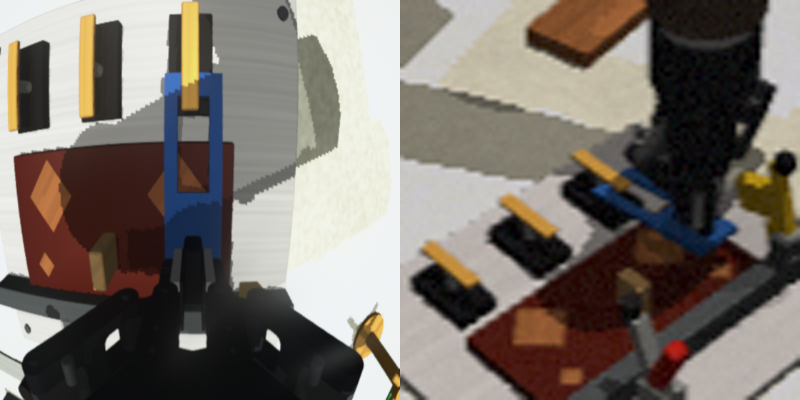

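{"fn": "send_rows", "kwargs": {
  "translation": [
    [0.001,0,-0.003],
    [0.003,0,-0.007],
    [0.005,0,-0.011],
    [0.007,0,-0.015],
    [0.009,0,-0.019],
    [0.011,0,-0.023],
    [0.013,0,-0.026],
    [0.013,0,-0.026]
  ],
  "yaw": [0,0,0,0,0,0,0,0],
  "fingers": [255,255,255,255,255,255,255,255]
}}

```text
clock: 33.2
position: [591.6, 107.0, 88.3]
ee_rot: [-0.055, 0.998, -0.003, 0.0]
contact_force: [-5.1, 2.7, -12.8]
gripper_width: 10.5
```

```bash
python3 - <<'E'
from kp import *
st,im=snap("wrist","w25.png"); s,sc=snap("scene","s25.png")
print(wj(st["position"]),R.from_quat(st["ee_rot"]).as_matrix()[2].round(3),st["contact_force"],st["gripper_width"])
cv2.imwrite("pics/x25.png",np.hstack([cv2.resize(im[:400],(400,400)),cv2.resize(sc[150:250,240:340],(400,400),interpolation=cv2.INTER_CUBIC)]))
cv2.imwrite("pics/w25c.png",cv2.resize(im[40:290,200:340],None,fx=3,fy=2.4,interpolation=cv2.INTER_CUBIC))
E
```

```text
[39.39518386 66.20661698 88.30378769] [-0.    -0.005 -1.   ] [ -5.09583687   2.65321099 -12.77093883] 10.46264927694083
```

View pics/x25.png

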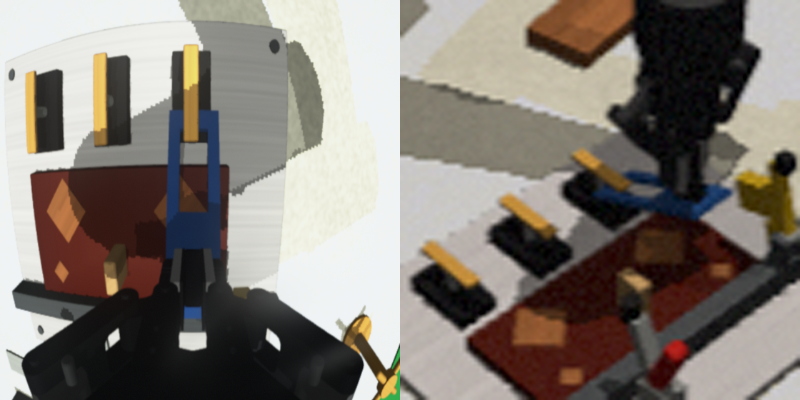

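View pics/w25c.png

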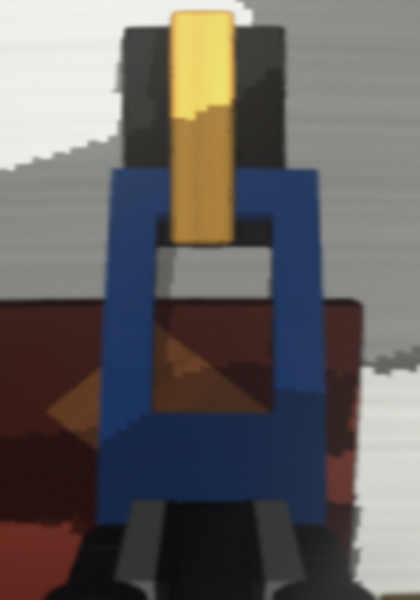

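```bash
python3 - <<'E'
from tilt import *
st,im=load("w25.png")
uv=np.array([(112,169),(318,169),(156,217),(272,217),(152,412),(272,412)],float); px=uv/[3,2.4]+[200,40]
Rw,tw=pnp(st,px,OBJ)
for o in [(-94,0,0),(-82,0,5),(-34,0,0),(22,0,0),(0,0,0)]: print(o,wj(tw+Rw@np.array(o)).round(1)-[-45,65,24])
print("tcp",wj(st["position"])-[-45,65,24])
E
```

```text
grip pt (underside) in tool [-16.1   0.1  26.4] world [607.7 108.7  61.9]  x-axis pitch deg (+=tail up) 18.67 roll 1.33 phi 5.88 res px 0.9
(-94, 0, 0) [11.5  1.6  7.8]
(-82, 0, 5) [21.3  1.4 16.4]
(-34, 0, 0) [68.3  1.3 27. ]
(22, 0, 0) [121.4   1.1  45. ]
(0, 0, 0) [100.5   1.2  37.9]
tcp [84.39518386  1.20661698 64.30378769]
```

{"fn": "send_rows", "kwargs": {
  "translation": [
    [0,0,0.001],
    [-0.005,0,0.002],
    [-0.012,0,0.001],
    [-0.019,0,0],
    [-0.026,0,0],
    [-0.03,0,-0.005],
    [-0.03,0,-0.02],
    [-0.03,0,-0.04],
    [-0.03,0,-0.05],
    [-0.03,0,-0.05]
  ],
  "yaw": [0,0,0,0,0,0,0,0,0,0],
  "fingers": [255,255,255,255,255,255,255,255,255,255]
}}

```text
clock: 34.3
position: [623.0, 111.0, 140.6]
ee_rot: [-0.056, 0.998, -0.002, 0.003]
contact_force: [0.6, 0.2, -0.2]
gripper_width: 10.4
```

```bash
python3 - <<'E'
from kp import *
st,im=snap("wrist","w26.png"); s,sc=snap("scene","s26.png")
print(wj(st["position"]),R.from_quat(st["ee_rot"]).as_matrix()[2].round(3),st["contact_force"],st["gripper_width"])
cv2.imwrite("pics/x26.png",np.hstack([cv2.resize(im[:400],(400,400)),cv2.resize(sc[130:230,240:340],(400,400),interpolation=cv2.INTER_CUBIC)]))
cv2.imwrite("pics/w26c.png",cv2.resize(im[40:290,200:340],None,fx=3,fy=2.4,interpolation=cv2.INTER_CUBIC))
E
```

```text
[ 71.01544887  66.81643739 140.61021809] [-0.005 -0.004 -1.   ] [ 0.55538472  0.17548447 -0.22712298] 10.43237673242135
```

View pics/x26.png

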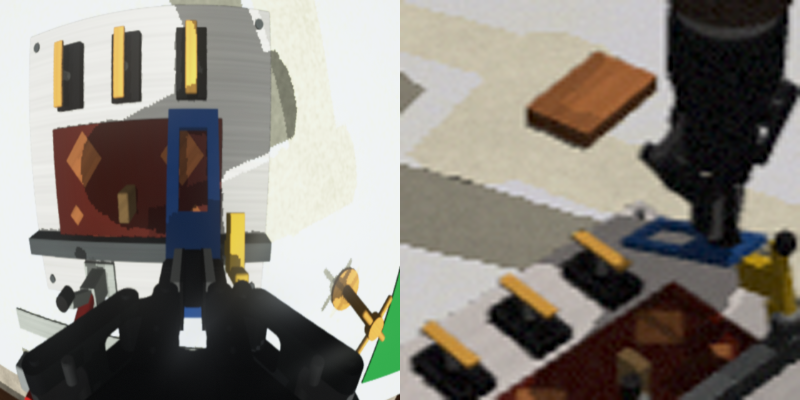

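View pics/w26c.png

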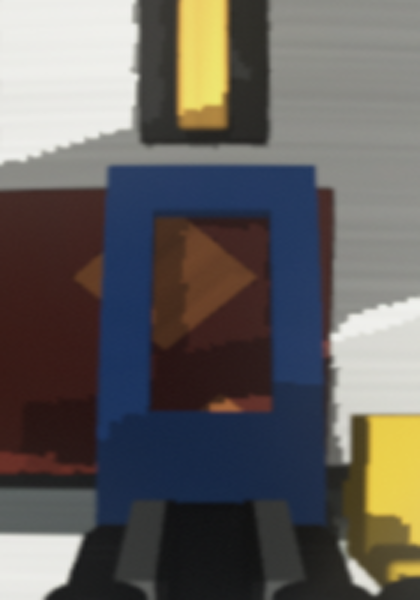

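```bash
python3 - <<'E'
from tilt import *
st,im=load("w26.png")
cv2.imwrite("pics/w26d.png",cv2.resize(im[240:360,220:320],None,fx=6,fy=5,interpolation=cv2.INTER_CUBIC))
uv=np.array([(108,166),(316,166),(152,213),(271,213),(150,411),(272,411)],float); px=uv/[3,2.4]+[200,40]
Rw,tw=pnp(st,px,OBJ)
E
```

```text
grip pt (underside) in tool [-13.8  -0.   18.7] world [636.9 112.4 122. ]  x-axis pitch deg (+=tail up) 22.25 roll 0.35 phi 6.24 res px 0.7
```

View pics/w26d.png

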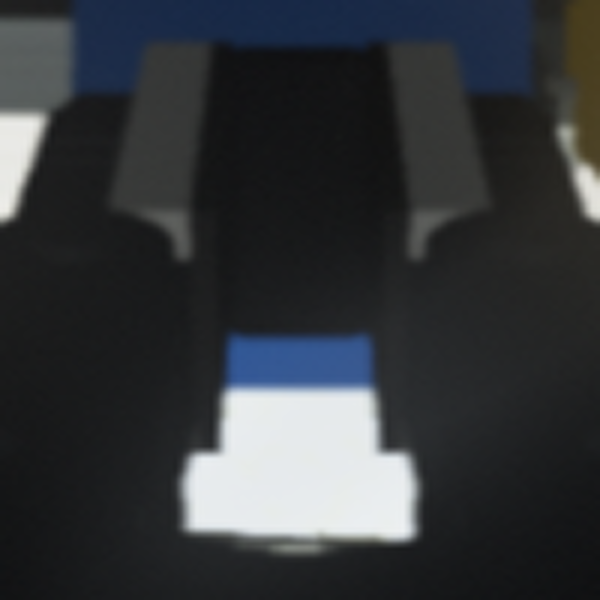

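```bash
python3 - <<'E'
from tilt import *
st,im=load("w26.png")
uv=np.array([(108,166),(316,166),(152,213),(271,213),(150,411),(272,411)],float); px=np.vstack([uv/[3,2.4]+[200,40],[(270,317.6),(270,307),(270,249)]])
Rw,tw=pnp(st,px,OBJ+[(22,0,5),(13,0,32),(-13,0,5)])
T=lambda o:(Rw@np.array(o)+tw-st["position"])
for o in [(-94,0,0),(-82,0,0),(-82,0,5),(-34,0,0),(-34,0,5),(22,0,0),(0,0,5),(0,0,32)]: print(o,(RJ.T@T(o)).round(1))
E
```

```text
grip pt (underside) in tool [  60.3   -0.6 -152.3] world [562.3 104.3 292.6]  x-axis pitch deg (+=tail up) 86.93 roll -0.05 phi -174.69 res px 198.05
(-94, 0, 0) [-56.1  -0.2  58.1]
(-82, 0, 0) [-56.7  -0.2  70.1]
(-82, 0, 5) [-61.7  -0.2  69.8]
(-34, 0, 0) [-59.3  -0.2 118. ]
(-34, 0, 5) [-64.3  -0.2 117.7]
(22, 0, 0) [-62.3  -0.2 173.9]
(0, 0, 5) [-66.1  -0.2 151.7]
(0, 0, 32) [-93.   -0.2 150.2]
```

```bash
cat >> tilt.py <<'E'
def pnp2(st,px,obj):
    p=camera_params("wrist");K=p["mtx"];px=np.array(px,float);obj=np.array(obj,float)
    xy=(px-K[:2,2])/K[0,0]; th=np.hypot(*xy.T); un=xy*(np.tan(th)/th)[:,None]
    ok,rv,tv=cv2.solvePnP(obj[:6],un[:6],np.eye(3),None)
    rv,tv=cv2.solvePnPRefineLM(obj,un,np.eye(3),None,rv,tv)
    T=p["tool_from_camera"]; RW=R.from_quat(st["ee_rot"]).as_matrix()
    Rw=RW@T[:3,:3]@cv2.Rodrigues(rv)[0]; tw=RW@(T[:3,:3]@tv[:,0]+T[:3,3])+st["position"]
    re=cv2.projectPoints(obj,rv,tv,np.eye(3),None)[0][:,0]-un
    print("pitch",np.degrees(np.arcsin(Rw[2,0])).round(2),"roll",np.degrees(np.arcsin(Rw[2,1])).round(2),"phi",np.degrees(np.arctan2(Rw[1,0],Rw[0,0])).round(2),"res",(re*K[0,0]).round(1).tolist())
    for o in [(-94,0,0),(-82,0,0),(-82,0,5),(-34,0,0),(-34,0,5),(22,0,0),(0,0,5),(0,0,32)]: print(o,"rel TCP jig",(RJ.T@(Rw@np.array(o,float)+tw-st["position"])).round(1))
    return Rw,tw
E
python3 - <<'E'
from tilt import *
st,im=load("w26.png")
uv=np.array([(108,166),(316,166),(152,213),(271,213),(150,411),(272,411)],float); px=np.vstack([uv/[3,2.4]+[200,40],[(270,317.6),(270,307),(270,249)]])
pnp2(st,px,OBJ+[(22,0,5),(13,0,32),(-13,0,5)])
E
```

```text
pitch 25.15 roll 0.04 phi 6.24 res [[0.3, 0.4], [-0.5, 0.6], [0.5, -1.0], [-0.4, -0.9], [-0.4, -0.2], [0.3, -0.1], [-0.0, -0.5], [-0.1, -0.2], [0.2, 1.8]]
(-94, 0, 0) rel TCP jig [-72.7  -0.3 -53.9]
(-82, 0, 0) rel TCP jig [-61.9  -0.3 -48.8]
(-82, 0, 5) rel TCP jig [-64.   -0.3 -44.3]
(-34, 0, 0) rel TCP jig [-18.4  -0.1 -28.4]
(-34, 0, 5) rel TCP jig [-20.5  -0.2 -23.9]
(22, 0, 0) rel TCP jig [32.3 -0.  -4.6]
(0, 0, 5) rel TCP jig [10.2 -0.1 -9.5]
(0, 0, 32) rel TCP jig [-1.2 -0.1 15. ]
```

{"fn": "send_rows", "kwargs": {
  "translation": [
    [0.02,-0.001,0],
    [0.045,-0.0018,0],
    [0.07,-0.0018,0],
    [0.084,-0.0018,0],
    [0.084,-0.0018,0.015],
    [0.084,-0.0018,0.03],
    [0.084,-0.0018,0.03],
    [0.084,-0.0018,0.03]
  ],
  "yaw": [0,0,0,0,0,0,0,0],
  "fingers": [255,255,255,255,255,255,255,255]
}}

```text
clock: 35.2
position: [537.8, 99.1, 107.5]
ee_rot: [-0.055, 0.998, -0.003, -0.001]
contact_force: [-0.1, 0.1, -0.8]
gripper_width: 10.3
```

```bash
python3 - <<'E'
from tilt import *
st,im=snap("wrist","w27.png"); s,sc=snap("scene","s27.png")
print(wj(st["position"]),R.from_quat(st["ee_rot"]).as_matrix()[2].round(3),st["contact_force"],st["gripper_width"])
cv2.imwrite("pics/x27.png",np.hstack([cv2.resize(im[40:290,200:340],(400,600),interpolation=cv2.INTER_CUBIC),cv2.resize(sc[130:230,230:297],(400,600),interpolation=cv2.INTER_CUBIC)]))
E
```

```text
[-14.96573912  64.09506967 107.49715098] [ 0.002 -0.006 -1.   ] [-0.09392058  0.08755145 -0.83573708] 10.331097416706108
```

View pics/x27.png

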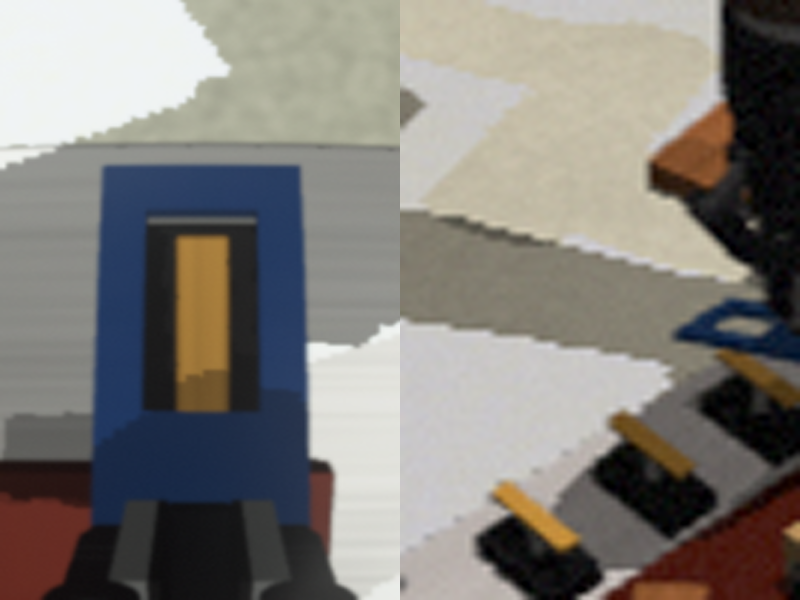

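{"fn": "send_rows", "kwargs": {
  "translation": [
    [-0.001,0,0.008],
    [-0.001,0,0.016],
    [-0.001,0,0.023],
    [-0.001,0,0.0245],
    [-0.001,0,0.0245]
  ],
  "yaw": [0,0,0,0,0],
  "fingers": [255,255,255,255,255]
}}

```text
clock: 35.8
position: [539.2, 99.3, 83.3]
ee_rot: [-0.055, 0.998, -0.003, -0.0]
contact_force: [-0.1, 0.6, -0.2]
gripper_width: 10.4
```

```bash
python3 - <<'E'
from tilt import *
st,im=snap("wrist","w28.png"); s,sc=snap("scene","s28.png")
print(wj(st["position"]),R.from_quat(st["ee_rot"]).as_matrix()[2].round(3),st["contact_force"],st["gripper_width"])
cv2.imwrite("pics/x28.png",np.hstack([cv2.resize(im[40:290,200:340],(400,600),interpolation=cv2.INTER_CUBIC),cv2.resize(sc[130:230,230:297],(400,600),interpolation=cv2.INTER_CUBIC)]))
E
```

```text
[-13.54099216  64.11799607  83.29814979] [ 0.001 -0.006 -1.   ] [-0.14432683  0.60274982 -0.20636079] 10.418649386006427
```

View pics/x28.png

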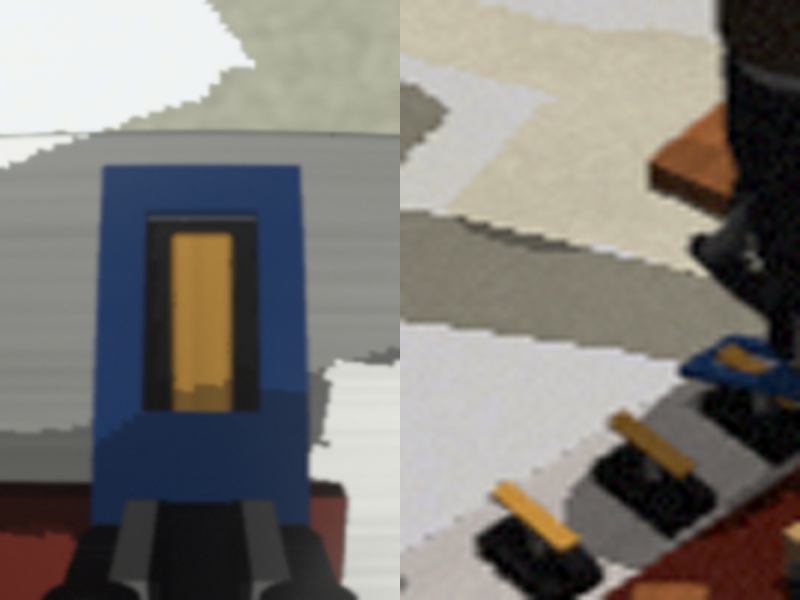

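{"fn": "send_rows", "kwargs": {
  "translation": [
    [-0.005,0,0],
    [-0.01,0,0],
    [-0.015,0,0],
    [-0.02,0,0],
    [-0.021,0,0.002],
    [-0.021,0,0.002]
  ],
  "yaw": [0,0,0,0,0,0],
  "fingers": [255,255,255,255,255,255]
}}

```text
clock: 36.5
position: [560.5, 101.7, 81.5]
ee_rot: [-0.055, 0.998, -0.003, 0.0]
contact_force: [-0.3, -0.7, -1.0]
gripper_width: 10.0
```

```bash
python3 - <<'E'
from tilt import *
st,im=snap("wrist","w29.png"); s,sc=snap("scene","s29.png")
print(wj(st["position"]),R.from_quat(st["ee_rot"]).as_matrix()[2].round(3),st["contact_force"],st["gripper_width"])
cv2.imwrite("pics/x29.png",np.hstack([cv2.resize(im[40:290,200:340],(400,600),interpolation=cv2.INTER_CUBIC),cv2.resize(sc[130:230,240:307],(400,600),interpolation=cv2.INTER_CUBIC)]))
E
```

```text
[ 7.84606655 64.24968871 81.50721722] [ 0.    -0.005 -1.   ] [-0.31698549 -0.70056374 -1.03869385] 10.003054503647439
```

View pics/x29.png

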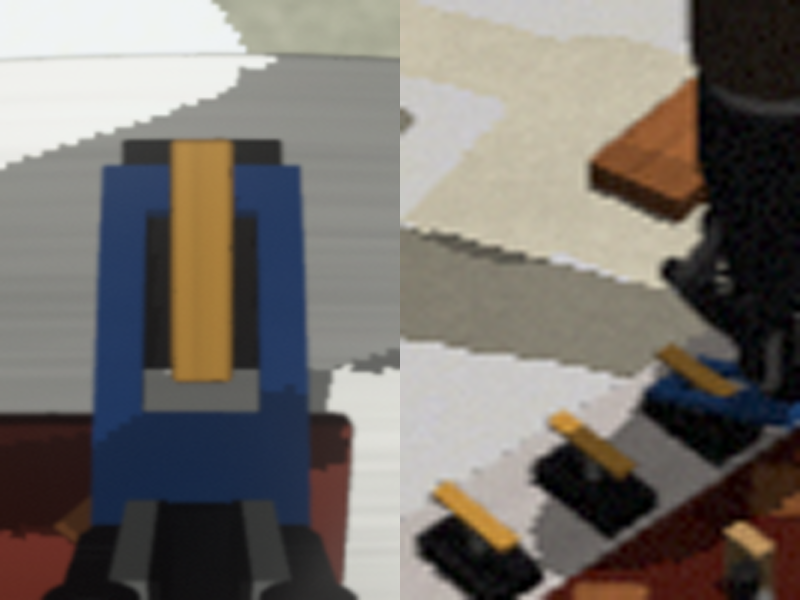

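{"fn": "send_rows", "kwargs": {
  "translation": [
    [0,0,0.0036],
    [-0.0025,0,0.0075],
    [-0.005,0,0.011],
    [-0.0075,0,0.015],
    [-0.01,0,0.019],
    [-0.0125,0,0.023],
    [-0.0148,0,0.027],
    [-0.0148,0,0.027]
  ],
  "yaw": [0,0,0,0,0,0,0,0],
  "fingers": [255,255,255,255,255,255,255,255]
}}

```text
clock: 37.4
position: [576.8, 103.6, 55.7]
ee_rot: [-0.056, 0.998, -0.003, 0.002]
contact_force: [0.2, 0.1, 5.6]
gripper_width: 9.9
```

```bash
python3 - <<'E'
from tilt import *
st,im=snap("wrist","w30.png"); s,sc=snap("scene","s30.png")
print(wj(st["position"]),R.from_quat(st["ee_rot"]).as_matrix()[2].round(3),st["contact_force"],st["gripper_width"])
cv2.imwrite("pics/x30.png",np.hstack([cv2.resize(im[40:290,200:340],(400,600),interpolation=cv2.INTER_CUBIC),cv2.resize(sc[130:230,240:307],(400,600),interpolation=cv2.INTER_CUBIC)]))
E
```

```text
[24.30300689 64.42596939 55.67728911] [-0.003 -0.005 -1.   ] [0.19881563 0.10717989 5.57012005] 9.852375885186621
```

View pics/x30.png

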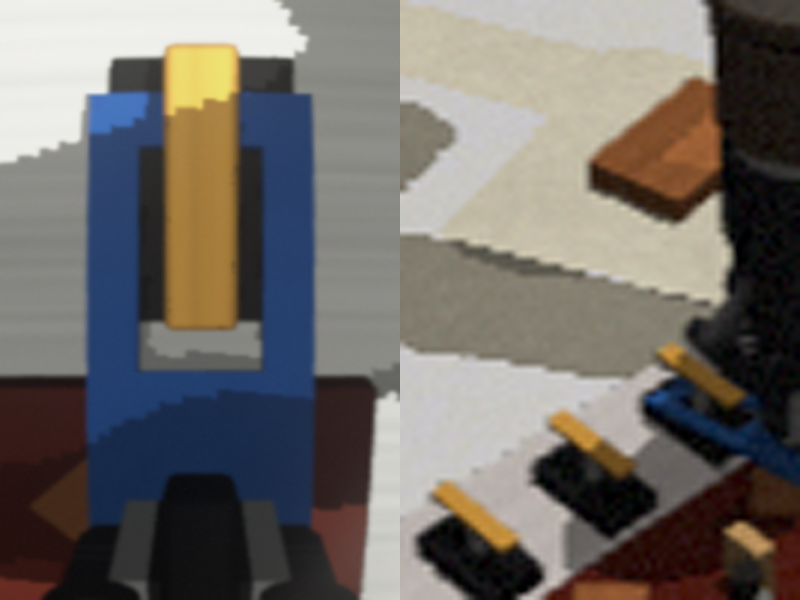

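{"fn": "send_rows", "kwargs": {
  "translation": [
    [-0.002,0,0.004],
    [-0.004,0,0.008],
    [-0.0055,0,0.012],
    [-0.007,0,0.0155],
    [-0.0075,0,0.017],
    [-0.0075,0,0.017]
  ],
  "yaw": [0,0,0,0,0,0],
  "fingers": [255,255,255,255,255,255]
}}

```text
clock: 38.1
position: [585.1, 104.7, 39.4]
ee_rot: [-0.056, 0.998, -0.002, 0.003]
contact_force: [1.0, -0.4, 5.2]
gripper_width: 10.3
```

{"fn": "send_rows", "kwargs": {
  "translation": [
    [0,0,0],
    [0,0,0],
    [0,0,0],
    [0,0,0],
    [0,0,-0.02],
    [0,0,-0.05],
    [0,0,-0.09],
    [0,0,-0.13],
    [0,0,-0.17],
    [0,0,-0.17]
  ],
  "yaw": [0,0,0,0,0,0,0,0,0,0],
  "fingers": [120,120,120,120,120,120,60,0,0,0]
}}

```text
clock: 39.1
position: [587.5, 106.4, 216.3]
ee_rot: [-0.057, 0.998, -0.001, 0.009]
contact_force: [0.8, 0.7, 0.9]
gripper_width: 85.5
```

```bash
python3 - <<'E'
from tilt import *
st,im=snap("wrist","w31.png"); s,sc=snap("scene","s31.png")
print(wj(st["position"]),R.from_quat(st["ee_rot"]).as_matrix()[2].round(3),st["contact_force"],st["gripper_width"])
cv2.imwrite("pics/x31.png",cv2.resize(sc[140:260,220:370],(750,600),interpolation=cv2.INTER_CUBIC))
E
```

```text
[ 35.18018412  65.99420262 216.34677472] [-0.018 -0.003 -1.   ] [0.76495842 0.6890465  0.87972577] 85.49325338720911
```

View pics/w31.png

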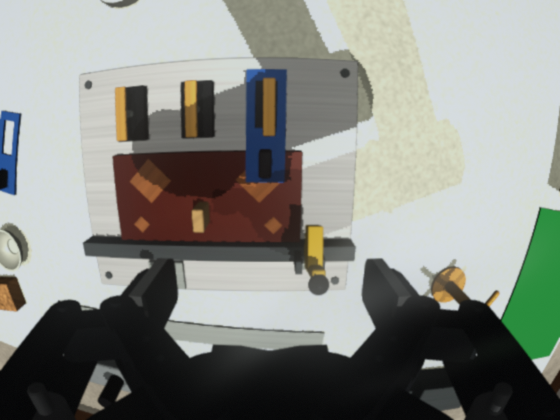

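View pics/x31.png

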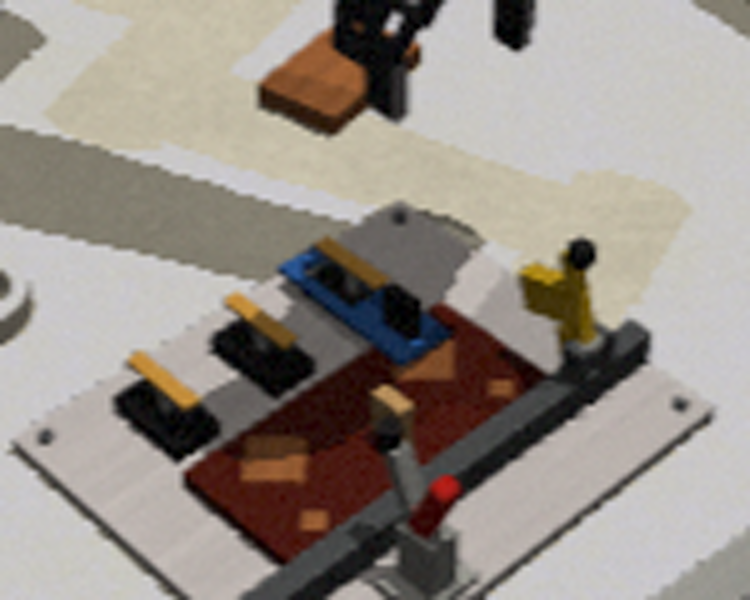

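{"fn": "send_rows", "kwargs": {
  "translation": [
    [0.005,-0.03,0],
    [0.012,-0.07,0],
    [0.02,-0.11,0],
    [0.028,-0.15,0],
    [0.036,-0.19,0],
    [0.044,-0.23,0],
    [0.052,-0.27,0],
    [0.06,-0.31,0],
    [0.066,-0.345,0],
    [0.07,-0.366,0],
    [0.07,-0.366,0],
    [0.07,-0.366,0]
  ],
  "yaw": [1,2,4,6,8,10,12,14,14.2,14.2,14.2,14.2],
  "fingers": [0,0,0,0,0,0,0,0,0,0,0,0]
}}

```text
clock: 40.4
position: [554.6, -265.9, 209.4]
ee_rot: [0.069, 0.998, -0.001, 0.002]
contact_force: [-0.1, 0.9, 0.5]
gripper_width: 85.2
```

```bash
python3 - <<'E'
from kp import *
st,im=snap("wrist","w32.png")
print(st["position"],R.from_quat(st["ee_rot"]).as_matrix().round(3))
keepers(st,im)
st1,im1=load("w31.png"); print("placed:"); 
keepers(st1,im1,z=29)
E
```

```text
[ 554.61305742 -265.892184    209.35231987] [[-0.991  0.137  0.004]
 [ 0.137  0.991 -0.002]
 [-0.004 -0.001 -1.   ]]
plate c [525.3 117.8] size 122.9 44.1 phi 4.69 eye None grip from plate [561.2 120.8]
plate c [ 579.2 -266.2] size 37.6 113.7 phi -7.68 eye [ 557.73317916 -262.90653842] grip from plate [ 614.9 -271. ]
placed:
plate c [526.7  94.6] size 114.6 38.7 phi 5.79 eye [507.3866545   93.24252705] grip from plate [562.5  98.2]
plate c [ 575.5 -238.9] size 38.3 106.4 phi -6.56 eye [ 554.42473567 -236.11744785] grip from plate [ 611.3 -243. ]
```

View pics/w32.png

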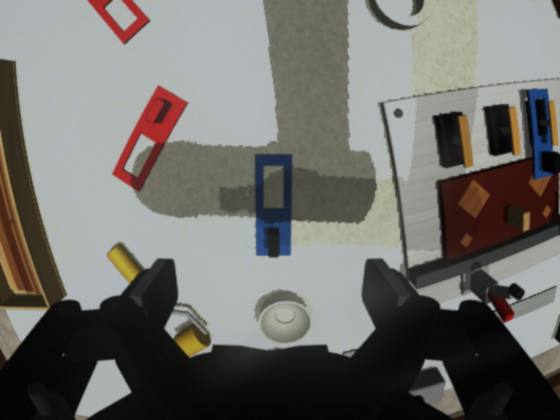

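{"fn": "send_rows", "kwargs": {
  "translation": [
    [-0.02,0.001,0.02],
    [-0.045,0.002,0.05],
    [-0.0605,0.0032,0.08],
    [-0.0605,0.0032,0.105],
    [-0.0605,0.0032,0.11],
    [-0.0605,0.0032,0.11]
  ],
  "yaw": [0,0,0,0,0,0],
  "fingers": [0,60,130,130,130,130]
}}

```text
clock: 41.05
position: [615.4, -269.6, 99.2]
ee_rot: [0.067, 0.998, -0.001, 0.001]
contact_force: [0.1, -0.0, 0.1]
gripper_width: 41.4
```

```bash
python3 - <<'E'
from kp import *
st,im=snap("wrist","w33.png")
print(st["position"],R.from_quat(st["ee_rot"]).as_matrix().round(3))
keepers(st,im)
E
```

```text
[ 615.35303134 -269.55426841   99.17298095] [[-0.991  0.134  0.002]
 [ 0.134  0.991 -0.002]
 [-0.002 -0.002 -1.   ]]
plate c [ 579.1 -265.8] size 38.7 113.9 phi -7.64 eye [ 557.7366519  -263.04445137] grip from plate [ 614.8 -270.6]
```

View pics/w33.png

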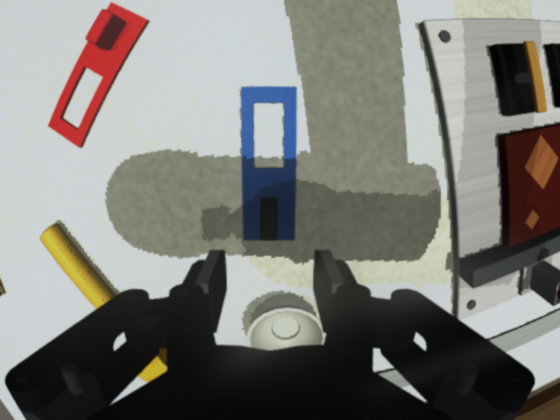

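```bash
python3 - <<'E'
from kp import *
st,im=load("w32.png")
print(onz("wrist",[(285,318),(258,320),(312,318),(285,291)],26,st).round())
st,im=load("w33.png"); print(proj("wrist",[[615,-270,18]],st))
E
```

```text
[[ 712. -269.   26.]
 [ 710. -302.   26.]
 [ 717. -237.   26.]
 [ 674. -265.   26.]]
[[269.37281446 217.04503688]]
```

{"fn": "send_rows", "kwargs": {
  "translation": [
    [0,-0.001,0.025],
    [0.001,-0.001,0.055],
    [0.002,-0.001,0.08],
    [0.002,-0.001,0.089],
    [0.002,-0.001,0.089],
    [0.002,-0.001,0.089],
    [0.002,-0.001,0.089],
    [0.002,-0.001,0.089],
    [0.002,-0.001,0.089],
    [0.002,-0.001,0.089],
    [0.002,-0.001,0.089]
  ],
  "yaw": [0,0,0,0,0,0,0,0,0,0,0],
  "fingers": [130,130,130,130,130,180,255,255,255,255,255]
}}

```text
clock: 42.2
position: [616.2, -271.4, 14.3]
ee_rot: [0.067, 0.998, -0.002, 0.005]
contact_force: [-0.7, 1.0, 5.8]
gripper_width: 10.2
```

{"fn": "send_rows", "kwargs": {
  "translation": [
    [0,0,0],
    [0,0,-0.01],
    [0,0,-0.03],
    [0,0,-0.06],
    [0,0,-0.1],
    [0,0,-0.14],
    [0,0,-0.15],
    [0,0,-0.15]
  ],
  "yaw": [0,0,0,0,0,0,0,0],
  "fingers": [255,255,255,255,255,255,255,255]
}}

```text
clock: 43.0
position: [615.7, -271.0, 167.3]
ee_rot: [0.067, 0.998, -0.002, 0.007]
contact_force: [-1.4, -0.9, -1.4]
gripper_width: 10.9
```

```bash
python3 - <<'E'
from kp import *
st,im=snap("wrist","w34.png")
print(st["position"],wj(st["position"]),R.from_quat(st["ee_rot"]).as_matrix().round(3))
E
```

```text
[ 615.72926018 -271.00430856  167.26074271] [  23.18109515 -312.23552108  167.26074271] [[-0.991  0.134  0.014]
 [ 0.134  0.991 -0.005]
 [-0.015 -0.003 -1.   ]]
```

View pics/w34.png

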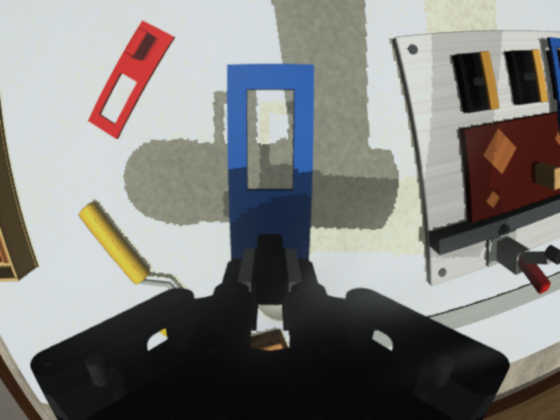

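{"fn": "send_rows", "kwargs": {
  "translation": [
    [0.001,0.03,0],
    [0.003,0.07,0],
    [0.005,0.11,0],
    [0.007,0.15,0.01],
    [0.007,0.1706,0.02],
    [0.007,0.1706,0.03],
    [0.007,0.1706,0.03]
  ],
  "yaw": [-2,-5,-8,-11,-13.9,-13.9,-13.9],
  "fingers": [255,255,255,255,255,255,255]
}}

```text
clock: 43.75
position: [628.5, -100.3, 130.4]
ee_rot: [-0.054, 0.999, -0.002, 0.001]
contact_force: [0.9, -0.3, -1.5]
gripper_width: 10.0
```

```bash
python3 - <<'E'
from kp import *
st,im=snap("wrist","w35.png")
print(st["position"],wj(st["position"]),R.from_quat(st["ee_rot"]).as_matrix().round(3))
cv2.imwrite("pics/w35c.png",cv2.resize(im[40:290,200:340],None,fx=3,fy=2.4,interpolation=cv2.INTER_CUBIC))
E
```

```text
[ 628.52110295 -100.29364374  130.43075851] [  54.04092006 -143.85074287  130.43075851] [[-0.994 -0.108  0.002]
 [-0.108  0.994 -0.003]
 [-0.002 -0.004 -1.   ]]
```

View pics/w35.png

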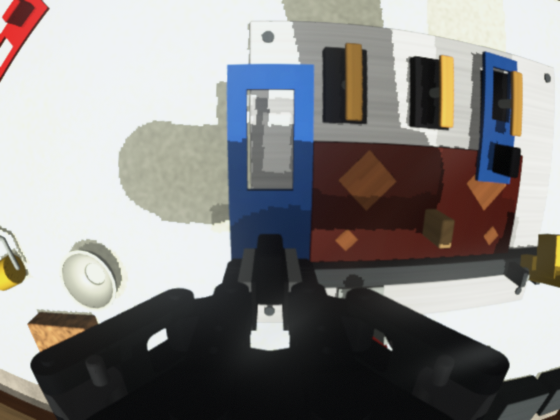

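{"fn": "send_rows", "kwargs": {
  "translation": [
    [-0.003,0,0.03],
    [-0.003,0,0.06],
    [-0.003,0,0.08],
    [-0.003,0,0.088],
    [-0.003,0,0.088],
    [-0.003,0,0.088]
  ],
  "yaw": [0,0,0,0,0,0],
  "fingers": [255,255,255,255,255,255]
}}

```text
clock: 44.4
position: [633.6, -101.8, 44.9]
ee_rot: [-0.053, 0.999, -0.002, 0.003]
contact_force: [0.3, 0.2, -1.1]
gripper_width: 10.2
```

```bash
python3 - <<'E'
from kp import *
st,im=snap("wrist","w36.png"); s,sc=snap("scene","s36.png")
print(st["position"],wj(st["position"]),R.from_quat(st["ee_rot"]).as_matrix().round(3),st["contact_force"])
cv2.imwrite("pics/x36.png",np.hstack([cv2.resize(im,(400,300)),cv2.resize(sc[180:280,200:333],(400,300),interpolation=cv2.INTER_CUBIC)]))
E
```

```text
[ 633.55452011 -101.76708974   44.86877464] [  58.88926335 -145.85071753   44.86877464] [[-0.994 -0.107  0.007]
 [-0.107  0.994 -0.004]
 [-0.006 -0.005 -1.   ]] [ 0.27693182  0.22442098 -1.07081447]
```

View pics/x36.png

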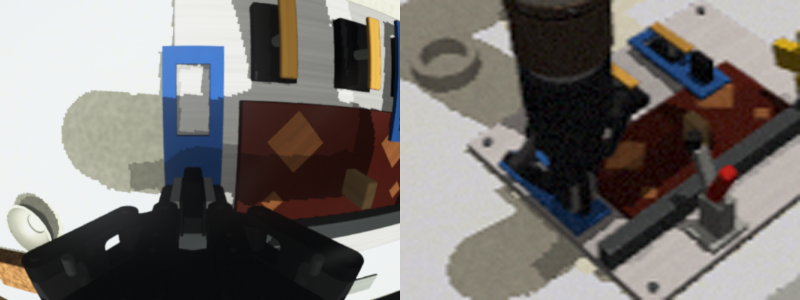

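{"fn": "send_rows", "kwargs": {
  "translation": [
    [0,0.006,0.002],
    [0,0.016,0.002],
    [0,0.027,0.002],
    [0,0.039,0.002],
    [0,0.05,0.002],
    [0,0.058,0.002],
    [0,0.061,0.002],
    [0,0.061,0.002]
  ],
  "yaw": [0,0,0,0,0,0,0,0],
  "fingers": [255,255,255,255,255,255,255,255]
}}

```text
clock: 45.3
position: [627.3, -40.1, 43.1]
ee_rot: [-0.054, 0.999, -0.002, 0.004]
contact_force: [0.1, -0.2, -0.4]
gripper_width: 10.4
```

```bash
python3 - <<'E'
from kp import *
st,im=snap("wrist","w37.png"); s,sc=snap("scene","s37.png")
print(st["position"],wj(st["position"]),R.from_quat(st["ee_rot"]).as_matrix()[2].round(3),st["contact_force"])
cv2.imwrite("pics/x37.png",np.hstack([cv2.resize(im,(400,300)),cv2.resize(sc[160:260,220:353],(400,300),interpolation=cv2.INTER_CUBIC)]))
E
```

```text
[627.29328148 -40.13633113  43.13211627] [ 59.21261154 -83.90357101  43.13211627] [-0.007 -0.005 -1.   ] [ 0.09963383 -0.22362692 -0.44179748]
```

View pics/x37.png

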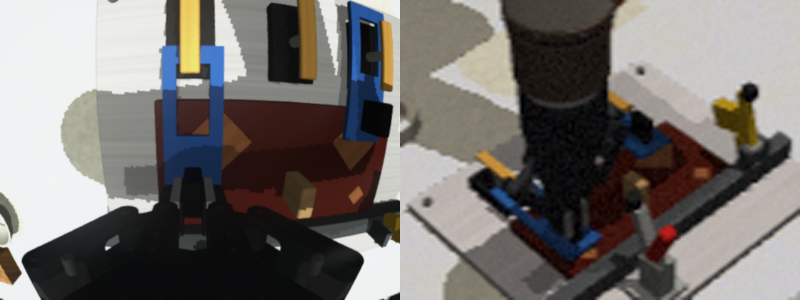

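{"fn": "send_rows", "kwargs": {
  "translation": [
    [0,-0.001,-0.004],
    [0,-0.001,-0.008],
    [0.001,-0.001,-0.012],
    [0.002,-0.001,-0.016],
    [0.003,-0.001,-0.02],
    [0.005,-0.001,-0.024],
    [0.007,-0.001,-0.028],
    [0.009,-0.001,-0.032],
    [0.011,-0.001,-0.036],
    [0.014,-0.001,-0.04],
    [0.018,-0.001,-0.044],
    [0.018,-0.001,-0.044]
  ],
  "yaw": [0,0,0,0,0,0,0,0,0,0,0,0],
  "fingers": [255,255,255,255,255,255,255,255,255,255,255,255]
}}

```text
clock: 46.6
position: [607.3, -43.8, 86.8]
ee_rot: [-0.053, 0.999, -0.002, 0.002]
contact_force: [-3.6, -1.3, -9.6]
gripper_width: 10.4
```

```bash
python3 - <<'E'
from kp import *
st,im=snap("wrist","w38.png"); s,sc=snap("scene","s38.png")
print(st["position"],wj(st["position"]),R.from_quat(st["ee_rot"]).as_matrix()[2].round(3),st["contact_force"])
cv2.imwrite("pics/x38.png",np.hstack([cv2.resize(im[40:290,200:340],(400,600)),cv2.resize(sc[160:260,250:317],(400,600),interpolation=cv2.INTER_CUBIC)]))
E
```

```text
[607.34721881 -43.84171748  86.79645623] [ 38.98573515 -85.46842743  86.79645623] [-0.004 -0.004 -1.   ] [-3.57825656 -1.29795196 -9.60787753]
```

View pics/x38.png

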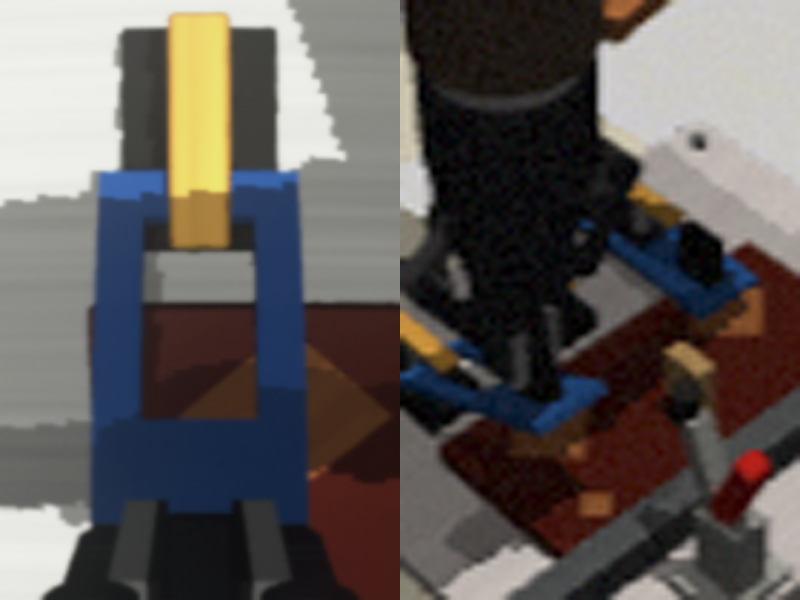

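{"fn": "send_rows", "kwargs": {
  "translation": [
    [0,0,0.001],
    [-0.005,0,0.002],
    [-0.012,0,0.001],
    [-0.019,0,0],
    [-0.025,0,0],
    [-0.026,0,-0.005],
    [-0.026,0,-0.02],
    [-0.026,0,-0.04],
    [-0.026,0,-0.05],
    [-0.026,0,-0.05]
  ],
  "yaw": [0,0,0,0,0,0,0,0,0,0],
  "fingers": [255,255,255,255,255,255,255,255,255,255]
}}

```text
clock: 47.7
position: [634.6, -40.7, 138.9]
ee_rot: [-0.053, 0.999, -0.002, 0.004]
contact_force: [0.0, 0.7, -0.7]
gripper_width: 10.5
```

```bash
python3 - <<'E'
from kp import *
st,im=snap("wrist","w39.png")
print(st["position"],wj(st["position"]),R.from_quat(st["ee_rot"]).as_matrix()[2].round(3),st["contact_force"])
cv2.imwrite("pics/x39.png",np.hstack([cv2.resize(im[40:290,200:340],(420,600),interpolation=cv2.INTER_CUBIC),cv2.resize(im[240:360,220:320],(380,600),interpolation=cv2.INTER_CUBIC)]))
E
```

```text
[634.60061215 -40.70270803 138.93844282] [ 66.41838218 -85.24324776 138.93844282] [-0.009 -0.005 -1.   ] [ 0.02433848  0.72212047 -0.68796506]
```

View pics/x39.png

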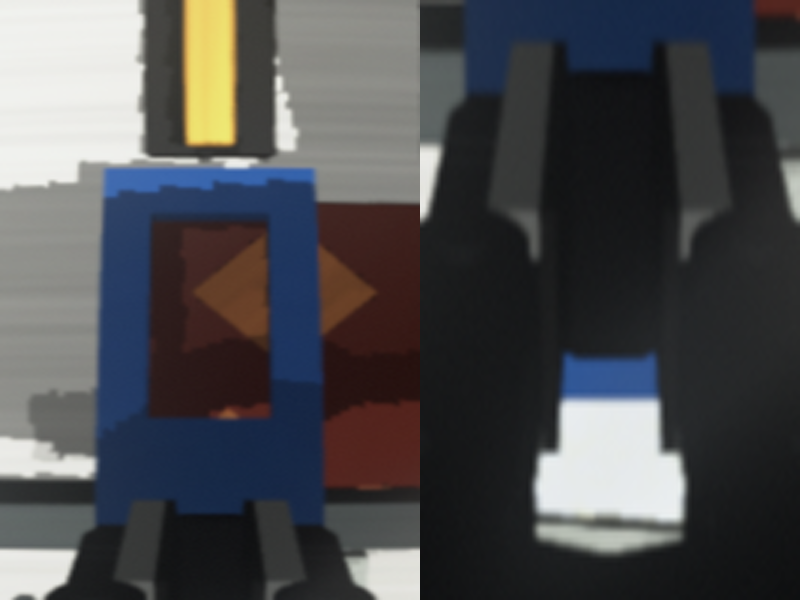

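```bash
python3 - <<'E'
from tilt import *
st,im=load("w39.png")
uv=np.array([(105,168),(315,168),(150,218),(270,218),(148,417),(271,417)],float); px=np.vstack([uv/[3,2.4]+[200,40],[(270,240+398/5),(270,240+355/5),(270,240+70/5)]])
pnp2(st,px,OBJ+[(22,0,5),(13,0,32),(-13,0,5)])
E
```

```text
pitch 23.84 roll -0.19 phi 6.19 res [[0.3, 1.0], [-0.4, 1.0], [0.5, -1.3], [-0.5, -1.3], [-0.1, 0.3], [0.3, 0.3], [-0.1, -0.2], [-0.0, 0.4], [-0.0, -0.3]]
(-94, 0, 0) rel TCP jig [-71.8  -0.4 -52.3]
(-82, 0, 0) rel TCP jig [-60.9  -0.3 -47.4]
(-82, 0, 5) rel TCP jig [-62.9  -0.3 -42.9]
(-34, 0, 0) rel TCP jig [-16.9  -0.3 -28. ]
(-34, 0, 5) rel TCP jig [-19.   -0.3 -23.5]
(22, 0, 0) rel TCP jig [34.3 -0.2 -5.4]
(0, 0, 5) rel TCP jig [12.1 -0.2 -9.7]
(0, 0, 32) rel TCP jig [ 1.2 -0.1 15. ]
```

{"fn": "send_rows", "kwargs": {
  "translation": [
    [0.02,0,0],
    [0.045,0,0],
    [0.07,0,0],
    [0.08,0,0],
    [0.08,0,0.015],
    [0.08,0,0.03],
    [0.08,0,0.03],
    [0.08,0,0.03]
  ],
  "yaw": [0,0,0,0,0,0,0,0],
  "fingers": [255,255,255,255,255,255,255,255]
}}

```text
clock: 48.55
position: [554.5, -49.4, 106.6]
ee_rot: [-0.053, 0.999, -0.002, 0.003]
contact_force: [-0.5, -0.4, -1.0]
gripper_width: 10.2
```

```bash
python3 - <<'E'
from tilt import *
st,im=snap("wrist","w40.png"); s,sc=snap("scene","s40.png")
print(wj(st["position"]),R.from_quat(st["ee_rot"]).as_matrix()[2].round(3),st["contact_force"],st["gripper_width"])
cv2.imwrite("pics/x40.png",np.hstack([cv2.resize(im[40:290,200:340],(400,600),interpolation=cv2.INTER_CUBIC),cv2.resize(sc[150:250,210:277],(400,600),interpolation=cv2.INTER_CUBIC)]))
E
```

```text
[-14.14811539 -85.35026252 106.64310893] [-0.005 -0.005 -1.   ] [-0.5245651  -0.43219836 -1.0077608 ] 10.188832213963643
```

View pics/x40.png

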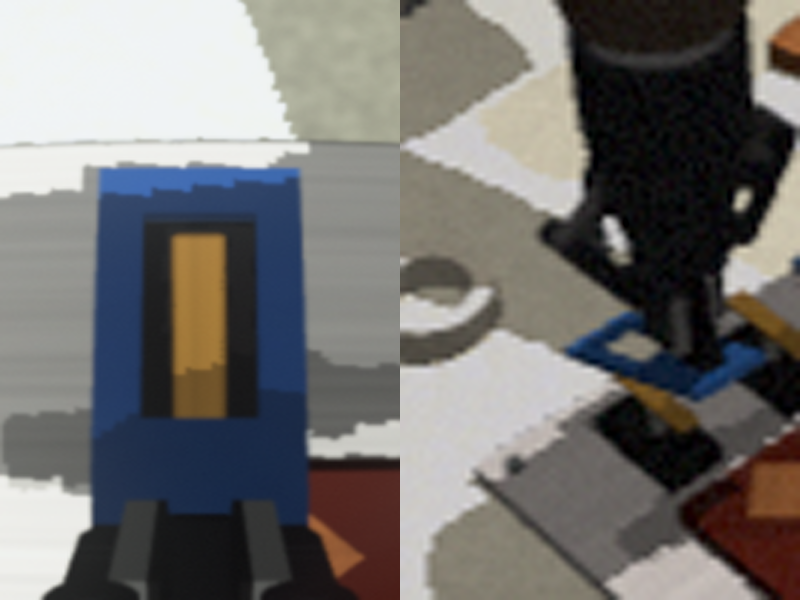

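{"fn": "send_rows", "kwargs": {
  "translation": [
    [0.0015,0,0.008],
    [0.0015,0,0.016],
    [0.0015,0,0.023],
    [0.0015,0,0.0245],
    [0.0015,0,0.0245]
  ],
  "yaw": [0,0,0,0,0],
  "fingers": [255,255,255,255,255]
}}

```text
clock: 49.15
position: [553.5, -49.6, 82.4]
ee_rot: [-0.053, 0.999, -0.002, 0.003]
contact_force: [-0.5, 0.5, -0.3]
gripper_width: 10.2
```

```bash
python3 - <<'E'
from tilt import *
st,im=snap("wrist","w41.png"); s,sc=snap("scene","s41.png")
print(wj(st["position"]),R.from_quat(st["ee_rot"]).as_matrix()[2].round(3),st["contact_force"],st["gripper_width"])
cv2.imwrite("pics/x41.png",np.hstack([cv2.resize(im[40:290,200:340],(400,600),interpolation=cv2.INTER_CUBIC),cv2.resize(sc[150:250,210:277],(400,600),interpolation=cv2.INTER_CUBIC)]))
E
```

```text
[-15.2130283  -85.4307933   82.35728501] [-0.006 -0.005 -1.   ] [-0.47890718  0.50386101 -0.27815607] 10.234597285345057
```

View pics/x41.png

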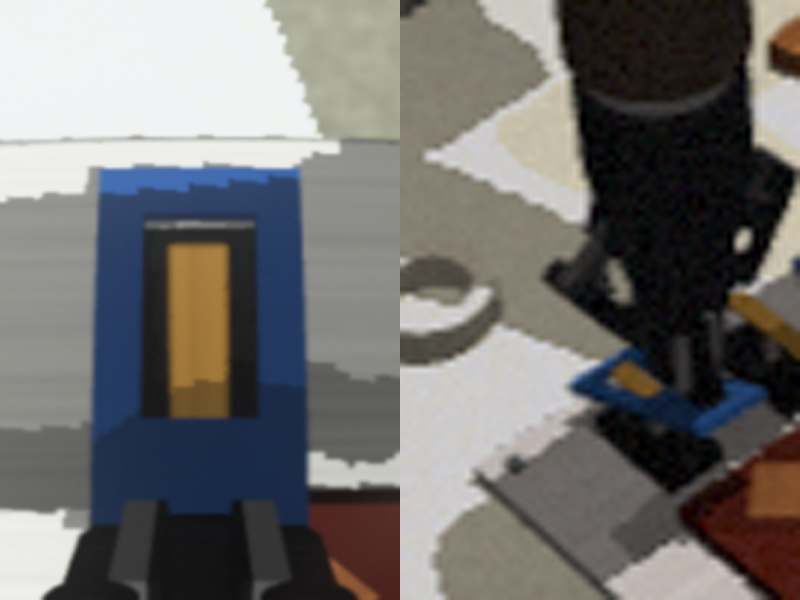

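{"fn": "send_rows", "kwargs": {
  "translation": [
    [-0.005,0,0],
    [-0.01,0,0],
    [-0.015,0,0],
    [-0.02,0,0],
    [-0.0215,0,0.001],
    [-0.0215,0,0.001]
  ],
  "yaw": [0,0,0,0,0,0],
  "fingers": [255,255,255,255,255,255]
}}

```text
clock: 49.85
position: [575.4, -47.2, 81.9]
ee_rot: [-0.053, 0.999, -0.002, 0.003]
contact_force: [0.6, 0.5, -0.8]
gripper_width: 10.4
```

```bash
python3 - <<'E'
from tilt import *
st,im=snap("wrist","w42.png"); s,sc=snap("scene","s42.png")
print(wj(st["position"]),R.from_quat(st["ee_rot"]).as_matrix()[2].round(3),st["contact_force"],st["gripper_width"])
cv2.imwrite("pics/x42.png",np.hstack([cv2.resize(im[40:290,200:340],(400,600),interpolation=cv2.INTER_CUBIC),cv2.resize(sc[150:250,210:277],(400,600),interpolation=cv2.INTER_CUBIC)]))
E
```

```text
[  6.88421416 -85.39886016  81.87296213] [-0.007 -0.005 -1.   ] [ 0.55948492  0.52404067 -0.8374464 ] 10.431663694481761
```

View pics/x42.png

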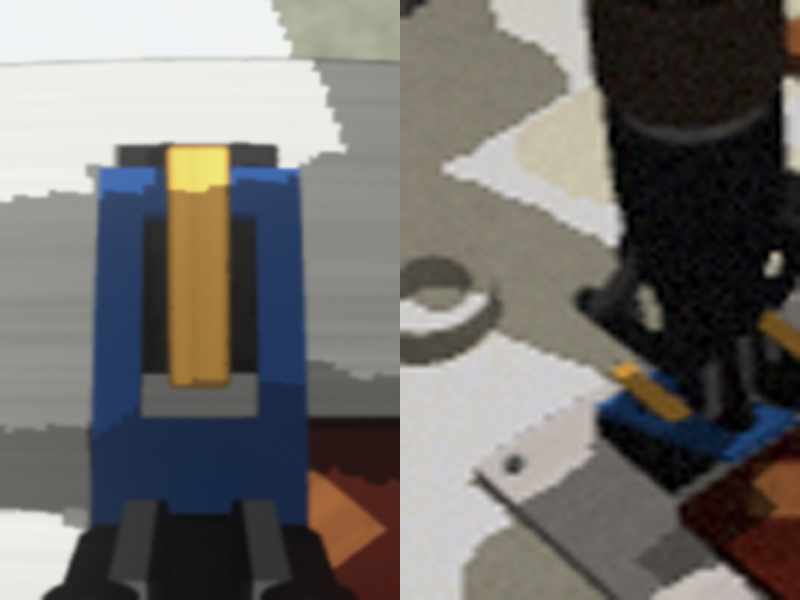

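{"fn": "send_rows", "kwargs": {
  "translation": [
    [0,0,0.004],
    [-0.001,0,0.007],
    [-0.003,0,0.011],
    [-0.0055,0,0.015],
    [-0.008,0,0.019],
    [-0.0105,0,0.023],
    [-0.013,0,0.027],
    [-0.015,0,0.03],
    [-0.015,0,0.03]
  ],
  "yaw": [0,0,0,0,0,0,0,0,0],
  "fingers": [255,255,255,255,255,255,255,255,255]
}}

```text
clock: 50.85
position: [591.5, -45.7, 52.8]
ee_rot: [-0.054, 0.999, -0.002, 0.004]
contact_force: [0.4, 0.2, 4.7]
gripper_width: 10.2
```

```bash
python3 - <<'E'
from tilt import *
st,im=snap("wrist","w43.png")
print(wj(st["position"]),R.from_quat(st["ee_rot"]).as_matrix()[2].round(3),st["contact_force"],st["gripper_width"])
E
```

```text
[ 23.06125297 -85.62963567  52.82207798] [-0.008 -0.005 -1.   ] [0.44862712 0.20353709 4.68423116] 10.239470791895213
```

View pics/w43.png

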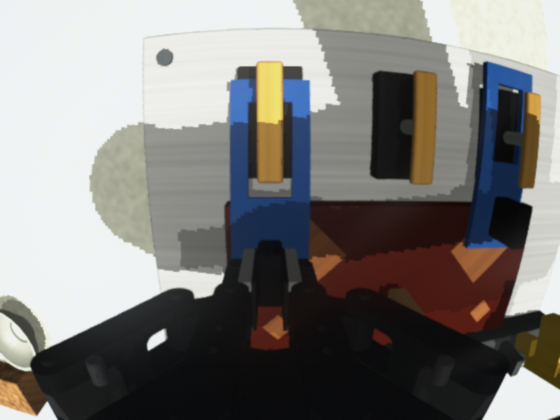

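{"fn": "send_rows", "kwargs": {
  "translation": [
    [-0.002,0,0.004],
    [-0.004,0,0.008],
    [-0.0055,0,0.0115],
    [-0.006,0,0.013],
    [-0.006,0,0.013]
  ],
  "yaw": [0,0,0,0,0],
  "fingers": [255,255,255,255,255]
}}

```text
clock: 51.4
position: [598.0, -45.1, 40.3]
ee_rot: [-0.054, 0.999, -0.003, 0.005]
contact_force: [0.4, 0.2, 3.4]
gripper_width: 10.4
```

{"fn": "send_rows", "kwargs": {
  "translation": [
    [0,0,0],
    [0,0,0],
    [0,0,0],
    [0,0,0],
    [0,0,-0.02],
    [0,0,-0.05],
    [0,0,-0.09],
    [0,0,-0.13],
    [0.02,0.03,-0.17],
    [0.05,0.07,-0.2],
    [0.05,0.07,-0.2],
    [0.05,0.07,-0.2]
  ],
  "yaw": [0,0,0,0,0,0,0,0,0,0,0,0],
  "fingers": [120,120,120,120,120,120,60,0,0,0,0,0]
}}

```text
clock: 52.6
position: [538.5, 21.0, 241.2]
ee_rot: [-0.055, 0.998, -0.002, 0.006]
contact_force: [-0.1, -0.4, -0.5]
gripper_width: 85.4
```

```bash
python3 - <<'E'
from tilt import *
st,im=snap("wrist","w44.png"); s,sc=snap("scene","s44.png")
print(st["position"],wj(st["position"]),R.from_quat(st["ee_rot"]).as_matrix()[2].round(3))
cv2.imwrite("pics/x44.png",cv2.resize(sc[140:260,220:370],(750,600),interpolation=cv2.INTER_CUBIC))
cv2.imwrite("pics/w44c.png",cv2.resize(im[60:290,120:420],(780,598),interpolation=cv2.INTER_CUBIC))
E
```

```text
[538.51747215  21.02732141 241.1520411 ] [-22.56104546 -13.65255155 241.1520411 ] [-0.013 -0.005 -1.   ]
```

View pics/w44c.png

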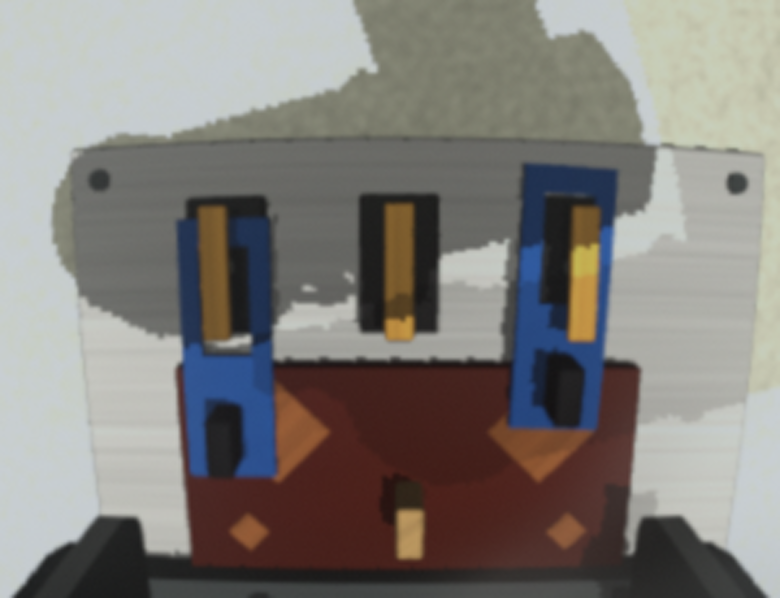

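View pics/x44.png

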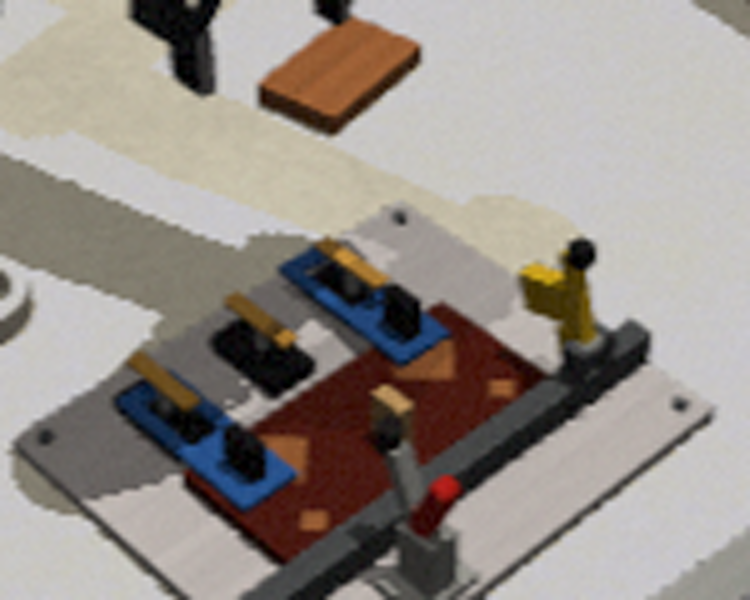

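```bash
python3 - <<'E'
from kp import *
st,im=load("w44.png")
def J(px,z): return np.array([wj(p) for p in onz("wrist",px,z,st)]).round(1)
s=lambda L:[(120+u/2.6,60+v/2.6) for u,v in L]
print("K on stud3 corners",J(s([(525,163),(617,169),(598,430),(509,427)]),29))
print("K on stud1 corners",J(s([(178,219),(270,219),(277,476),(189,477)]),29))
print("heads",J(s([(215,272),(399.5,272),(584,273)]),49))
print("template",J(s([(178,363),(638,363),(625,570),(192,567)]),24))
E
```

```text
K on stud3 corners [[-88.8  41.7  29. ]
 [-88.   81.5  29. ]
 [ 28.1  79.6  29. ]
 [ 26.6  38.7  29. ]]
K on stud1 corners [[ -65.5 -104.8   29. ]
 [ -64.6  -64.9   29. ]
 [  50.5  -65.2   29. ]
 [  51.8 -106.3   29. ]]
heads [[-45.  -84.9  49. ]
 [-44.6 -10.6  49. ]
 [-45.4  64.   49. ]]
template [[  -0.9 -109.1   24. ]
 [  -2.    97.4   24. ]
 [ 102.5  101.6   24. ]
 [ 101.2 -110.2   24. ]]
```

{"fn": "send_rows", "kwargs": {
  "translation": [
    [-0.02,0.03,0],
    [-0.045,0.06,0.01],
    [-0.065,0.09,0.03],
    [-0.085,0.12,0.06],
    [-0.085,0.12,0.085],
    [-0.085,0.12,0.085],
    [-0.085,0.12,0.085]
  ],
  "yaw": [0,0,0,0,0,0,0],
  "fingers": [255,255,255,255,255,255,255]
}}

```text
clock: 53.4
position: [611.0, 146.6, 152.1]
ee_rot: [-0.054, 0.999, -0.004, 0.003]
contact_force: [0.5, -0.3, 0.3]
gripper_width: 0.3
```

```bash
python3 - <<'E'
from kp import *
st,im=snap("wrist","w45.png"); s,sc=snap("scene","s45.png")
print(wj(st["position"]),st["gripper_width"])
cv2.imwrite("pics/x45.png",np.hstack([cv2.resize(im,(400,300)),cv2.resize(sc[140:240,270:403],(400,300),interpolation=cv2.INTER_CUBIC)]))
for a in (81,90,95,100,105,110):
    p=np.radians(a); q=[110+65.5*np.cos(p),107,55+65.5*np.sin(p)]; print(a,proj("wrist",jw(q),st).round(1),proj("scene",jw(q)).round(1))
E
```

```text
[ 62.89192851 103.53534655 152.09938377] 0.2933627399315689
81 [[275.8 323.6]] [[341.6 193.7]]
90 [[275.9 311.3]] [[338.9 191.7]]
95 [[276.  303.5]] [[337.3 190.8]]
100 [[276.1 295.2]] [[335.8 190.1]]
105 [[276.2 286.4]] [[334.3 189.5]]
110 [[276.2 277.3]] [[332.8 189. ]]
```

View pics/x45.png

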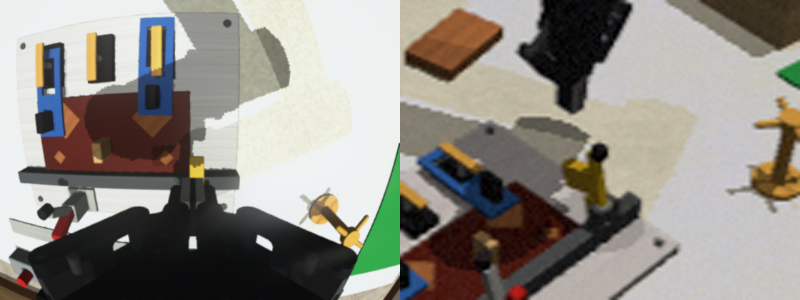

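{"fn": "send_rows", "kwargs": {
  "translation": [
    [0,0.003,0.02],
    [0,0.003,0.04],
    [0,0.003,0.04],
    [-0.008,0.003,0.04],
    [-0.016,0.003,0.04],
    [-0.022,0.003,0.04],
    [-0.028,0.003,0.04],
    [-0.033,0.003,0.04],
    [-0.033,0.003,0.04]
  ],
  "yaw": [0,0,0,0,0,0,0,0,0],
  "fingers": [255,255,255,255,255,255,255,255,255]
}}

```text
clock: 54.4
position: [647.3, 153.8, 119.7]
ee_rot: [-0.054, 0.999, -0.002, 0.008]
contact_force: [-3.6, -0.9, 10.6]
gripper_width: -0.2
```

{"fn": "send_rows", "kwargs": {
  "translation": [
    [0,0,-0.02],
    [0,0,-0.06],
    [0.01,0,-0.1],
    [0.04,0,-0.12],
    [0.08,-0.02,-0.12],
    [0.12,-0.06,-0.12],
    [0.14,-0.09,-0.12],
    [0.14,-0.09,-0.12]
  ],
  "yaw": [0,0,0,0,0,0,0,0],
  "fingers": [255,255,255,0,0,0,0,0]
}}

```text
clock: 55.2
position: [514.0, 46.7, 240.2]
ee_rot: [-0.053, 0.999, -0.002, 0.009]
contact_force: [0.5, -0.1, 0.3]
gripper_width: 72.4
```

```bash
python3 - <<'E'
from kp import *
st,im=snap("wrist","w46.png"); s,sc=snap("scene","s46.png"); snap("top","t46.png")
print(wj(st["position"]),st["contact_force"],np.abs(st["joint_vel"]).max())
cv2.imwrite("pics/x46.png",cv2.resize(sc[140:260,220:370],(750,600),interpolation=cv2.INTER_CUBIC))
for n in (1,2): pass
E
```

```text
[-44.23910623  14.45607395 240.17515392] [ 0.51085818 -0.10869923  0.31762772] 0.07781938593075031
```

View pics/x46.png

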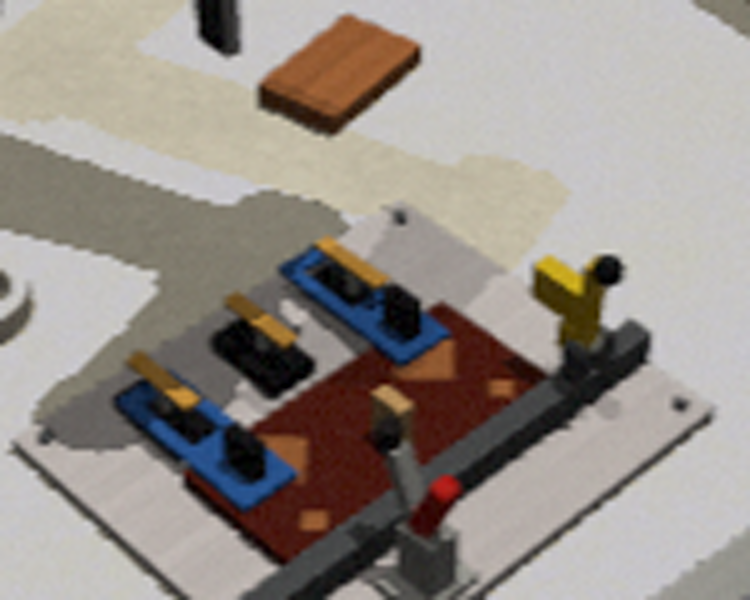

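View pics/w46.png

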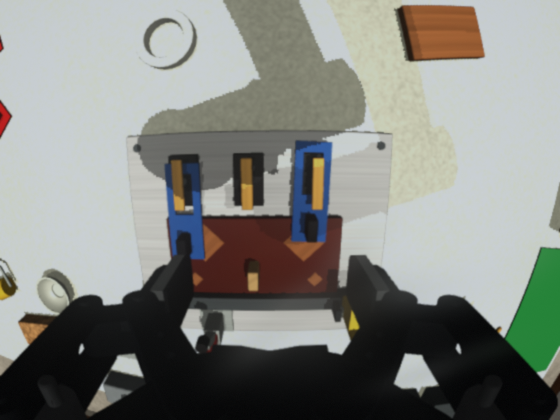

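View pics/t46.png

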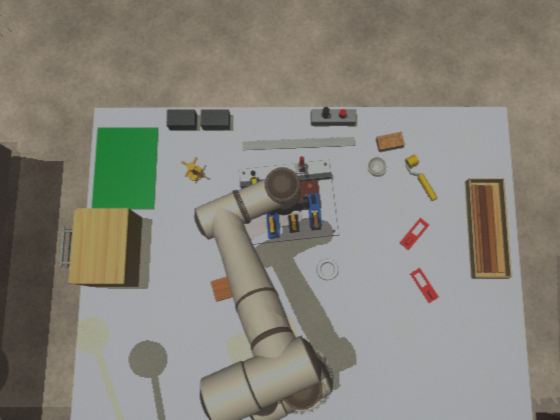

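```bash
python3 - <<'E'
from kp import *
st,im=load("w46.png")
cv2.imwrite("pics/w46c.png",cv2.resize(im[130:310,120:400],(784,504),interpolation=cv2.INTER_CUBIC))
E
```

```text
(no output)
```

View pics/w46c.png

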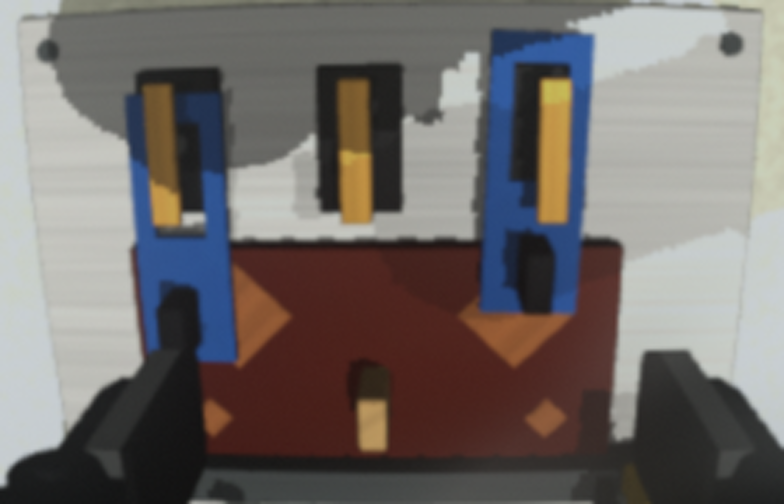

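```bash
python3 - <<'E'
from kp import *
st,im=load("w46.png")
px=[(120+u/2.8,130+v/2.8) for u,v in [(133,243),(621,242),(608,456),(580,457),(210,456)]]
print(np.array([wj(p) for p in onz("wrist",px,24,st)]).round(1))
px=[(120+u/2.8,130+v/2.8) for u,v in [(161,155),(354,150),(555,150)]]
print(np.array([wj(p) for p in onz("wrist",px,49,st)]).round(1))
E
```

```text
[[  -1.2 -108.6   24. ]
 [  -1.7   97.8   24. ]
 [ 101.3  100.    24. ]
 [ 101.4   86.8   24. ]
 [ 101.8  -83.3   24. ]]
[[-44.4 -85.4  49. ]
 [-45.6 -10.8  49. ]
 [-45.7  64.5  49. ]]
```

Every check fits the required end state, so I'm handing in.

```bash
python3 -c "
from bench import *
print(job_done(), read_state()['clock'])"
```

```text
the job is handed in; nothing more can be done
the job is handed in; nothing more can be done
```

The job is handed in at about 55 s on the clock, and my last checks put everything inside the tolerances; no verdict was reported. I flipped the stop down, pushed the template against the fence and foot, and flipped the stop up again. I then locked the template with both blue keepers, the only two on the bench. To tilt each keeper I caught its outer bar under a stud head and lifted. I then passed the eye over the head and lowered the plate level.

**Last checks, from the camera images:**
- **Template:** snug, with the fence edge within about 2 mm of the fence and the stop end within about 2 mm of the gauged end, square to under 1°.
- **Keeper on stud 3:** eye centre about -7.5 mm along and -4 mm across.
- **Keeper on stud 1:** eye centre about +16 mm along and under 1 mm across, against a 24 mm limit.
- **Both keepers:** they look level by eye, under the heads with their tails on the template. I did not measure their final tilt.
- **Stop:** about 1.6 rad, fully up.
- **Rest of the bench:** from the top view the red look-alikes and the other things look unmoved; I did not measure them.

**What went wrong on the way:**
- My first pinches on the stop's knob slipped, so I regrasped it going down and pushed it with closed fingers going up.
- During the keeper work the stop sagged to about 1.29 rad, still above the 1.2 limit. I pushed it upright again before handing in.
- The first keeper was expected at about +15 mm along stud 3 and was found at about -7.5 mm. I don't know whether it shifted on release or was knocked. It is within limits, so I left it.

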